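# Put the ink knives to soak and wind the timer

### The job

Wash-up time: lift every ink knife off its hook and stand it, blade down, in the soak caddy of its handle's colour, one knife to a compartment. When all the knives are in, wind the soak timer's red key clockwise until it is fully wound, up to its stop. Leave the caddies standing on the bench and do not knock over the ink can or the ink pot.

Things in the scene. Friction and masses are not known exactly. Their poses are not given: they have to be found in the camera images.
- knife_orange_a: ink knife, orange handle, 150 mm long, 0.11 kg, may be absent; hangs blade down. Origin mid blade's lower edge; z up to the handle, y width, x thickness (hook tip points to -x). Blade 34 wide (y), 4 thick, z 0-65; handle 28 wide (y), 14 thick (x), z 56-148. Slot for the hook through it along x: 14 wide, z 90-118; solid head z 118-148: grip here from above, across y
- knife_orange_b: ink knife, orange handle, 150 mm long, 0.11 kg, may be absent; hangs blade down. Origin mid blade's lower edge; z up to the handle, y width, x thickness (hook tip points to -x). Blade 34 wide (y), 4 thick, z 0-65; handle 28 wide (y), 14 thick (x), z 56-148. Slot for the hook through it along x: 14 wide, z 90-118; solid head z 118-148: grip here from above, across y
- knife_blue_a: ink knife, blue handle, 150 mm long, 0.11 kg, may be absent; hangs blade down. Origin mid blade's lower edge; z up to the handle, y width, x thickness (hook tip points to -x). Blade 34 wide (y), 4 thick, z 0-65; handle 28 wide (y), 14 thick (x), z 56-148. Slot for the hook through it along x: 14 wide, z 90-118; solid head z 118-148: grip here from above, across y
- knife_blue_b: ink knife, blue handle, 150 mm long, 0.11 kg, may be absent; hangs blade down. Origin mid blade's lower edge; z up to the handle, y width, x thickness (hook tip points to -x). Blade 34 wide (y), 4 thick, z 0-65; handle 28 wide (y), 14 thick (x), z 56-148. Slot for the hook through it along x: 14 wide, z 90-118; solid head z 118-148: grip here from above, across y
- knife_green_a: ink knife, green handle, 150 mm long, 0.11 kg, may be absent; hangs blade down. Origin mid blade's lower edge; z up to the handle, y width, x thickness (hook tip points to -x). Blade 34 wide (y), 4 thick, z 0-65; handle 28 wide (y), 14 thick (x), z 56-148. Slot for the hook through it along x: 14 wide, z 90-118; solid head z 118-148: grip here from above, across y
- knife_green_b: ink knife, green handle, 150 mm long, 0.11 kg, may be absent; hangs blade down. Origin mid blade's lower edge; z up to the handle, y width, x thickness (hook tip points to -x). Blade 34 wide (y), 4 thick, z 0-65; handle 28 wide (y), 14 thick (x), z 56-148. Slot for the hook through it along x: 14 wide, z 90-118; solid head z 118-148: grip here from above, across y
- rack: fixed wooden bar on two steel feet with six hooks at y = -212.5 to +212.5 mm, 85 apart, some empty; they point to the rack's -x. Origin on the table under the hanging knives (x about 0, blade edge 60 mm up). Bar face at x = +50, top 189 mm up. To free a knife: raise it 9 to 19 mm (about 14), draw it 45 mm or more to -x, then lift; swung fast it may pivot in the grip
- hook_tip (a point): end of the hook nearest the rack's middle on its -y side; all six alike: a steel rod 8 mm thick, level, its axis 174 mm above the table from the bar to rack x = -20 mm, then turned up by 8 mm; this point, on the rod's axis, is at rack x = -30, 182 mm up (the round end reaches 4 mm further)
- caddy_orange: orange soak caddy, loose open-topped plastic box, 0.7 kg: outside 56 (x) by 144 (y), 80 mm high, walls and floor 4. A wall across the middle parts it into two cells, centres at y = +35 and -35, each 48 (x) by 66 (y) inside, one knife each. Origin: centre of its underside, z up. A knife let go in it leans by up to 25 degrees in x and stays
- caddy_blue: blue soak caddy, loose open-topped plastic box, 0.7 kg: outside 56 (x) by 144 (y), 80 mm high, walls and floor 4. A wall across the middle parts it into two cells, centres at y = +35 and -35, each 48 (x) by 66 (y) inside, one knife each. Origin: centre of its underside, z up. A knife let go in it leans by up to 25 degrees in x and stays
- caddy_green: green soak caddy, loose open-topped plastic box, 0.7 kg: outside 56 (x) by 144 (y), 80 mm high, walls and floor 4. A wall across the middle parts it into two cells, centres at y = +35 and -35, each 48 (x) by 66 (y) inside, one knife each. Origin: centre of its underside, z up. A knife let go in it leans by up to 25 degrees in x and stays
- timer_key (a joint): winged key of the soak timer, rad: 0 run down, 4.2 fully wound at its stop; grows as it is turned clockwise seen from above. A light spring (up to 0.06 N m) is outheld by friction (0.09 N m), so the key stays where it is left. Starts at 0 to 0.6: takes several partial turns with a fresh grip each
- key_top (a point): centre of the top edge of the red winged key, 103 mm above the table; turns with it: x along the wing, y through it, z up. Wing 44 long (x), 10 thick (y), 28 mm tall below this point, white at its +x end, on a 12 mm stem in the middle of the round white timer, 100 mm wide, 60 mm high, fixed to the bench
- ink_can: closed ink can, 90 mm wide, 100 mm high, not part of the job; origin at the centre of its underside
- ink_pot: small closed ink pot, 48 mm wide, 55 mm high, between the timer and the rack, not part of the job; origin at the centre of its underside

How it is judged (in metres and radians):
On the way, in this order (a step that is already met when the one before it is completed fails the run):
1. every knife stands blade down in the caddy of its colour, one to a compartment (x of knife_orange_a in the frame of caddy_orange between -0.028 and 0.028 m and y of knife_orange_a in the frame of caddy_orange between -0.072 and 0.072 m and z of knife_orange_a in the frame of caddy_orange between -0.003 and 0.025 m and x of knife_orange_b in the frame of caddy_orange between -0.028 and 0.028 m and y of knife_orange_b in the frame of caddy_orange between -0.072 and 0.072 m and z of knife_orange_b in the frame of caddy_orange between -0.003 and 0.025 m and x of knife_blue_a in the frame of caddy_blue between -0.028 and 0.028 m and y of knife_blue_a in the frame of caddy_blue between -0.072 and 0.072 m and z of knife_blue_a in the frame of caddy_blue between -0.003 and 0.025 m and x of knife_blue_b in the frame of caddy_blue between -0.028 and 0.028 m and y of knife_blue_b in the frame of caddy_blue between -0.072 and 0.072 m and z of knife_blue_b in the frame of caddy_blue between -0.003 and 0.025 m and x of knife_green_a in the frame of caddy_green between -0.028 and 0.028 m and y of knife_green_a in the frame of caddy_green between -0.072 and 0.072 m and z of knife_green_a in the frame of caddy_green between -0.003 and 0.025 m and x of knife_green_b in the frame of caddy_green between -0.028 and 0.028 m and y of knife_green_b in the frame of caddy_green between -0.072 and 0.072 m and z of knife_green_b in the frame of caddy_green between -0.003 and 0.025 m and ((y of knife_orange_a in the frame of caddy_orange above 0 m and y of knife_orange_b in the frame of caddy_orange below 0 m) or (y of knife_orange_a in the frame of caddy_orange below 0 m and y of knife_orange_b in the frame of caddy_orange above 0 m)) and ((y of knife_blue_a in the frame of caddy_blue above 0 m and y of knife_blue_b in the frame of caddy_blue below 0 m) or (y of knife_blue_a in the frame of caddy_blue below 0 m and y of knife_blue_b in the frame of caddy_blue above 0 m)) and ((y of knife_green_a in the frame of caddy_green above 0 m and y of knife_green_b in the frame of caddy_green below 0 m) or (y of knife_green_a in the frame of caddy_green below 0 m and y of knife_green_b in the frame of caddy_green above 0 m))), for 0.2 s.
2. the timer is fully wound (value of joint timer_key above 3.95 rad), for 0.2 s.
At the end, for the whole second after the job is handed in: every knife present is at rest with its blade's lower edge inside the caddy of its colour, less than 25 mm above the caddy's underside, and two knives of a colour are in its two different compartments; the caddies stand upright (within 0.15 rad); the key is wound beyond 3.95 rad of 4.2 (all of step 1 and linear speed of each of knife_orange_a, knife_orange_b, knife_blue_a, knife_blue_b, knife_green_a, knife_green_b below 0.03 m/s and angle between each of caddy_orange, caddy_blue, caddy_green's own z axis and vertical below 0.15 rad and value of joint timer_key above 3.95 rad); the robot touches nothing.
It fails at once if a caddy is knocked over (angle between any of caddy_orange, caddy_blue, caddy_green's own z axis and vertical above 0.6 rad).
It fails at once if the ink can or the ink pot is knocked over (angle between any of ink_can, ink_pot's own z axis and vertical above 0.6 rad).
Of knife_orange_a, knife_orange_b, knife_blue_a, knife_blue_b, knife_green_a, knife_green_b only 4 to 6 are there at a start; the rules pass over those that are not, and their reading is None.
At some moment in a run one of caddy_orange, caddy_blue, caddy_green may be knocked a few centimetres aside while the robot is not near it.
It also fails if it takes over 210 s, if anything falls off the work surface, if the arm or the gripper's body presses on something with over 40 N, if the wrist force passes 120 N, or if a joint passes its speed limit or range.

### The arm

A 6-joint arm with a two-finger parallel gripper is mounted at the origin on the work surface. World frame = base frame: x ahead of the robot, y to its left, z up, the work surface at z = 0. Lengths are in m, angles in degrees, forces in N, time in s.
With the tool pointing down it reaches from about 0.325 to 0.85 m from the base axis. Payload 15.5 kg.
Tool frame: the origin (TCP) lies where the fingers leave the gripper's body, on its centre line; the fingertips stand 78 mm ahead of it and the grasp point (between the pads) lies 60 mm ahead of it; z points along the fingers, x is the direction in which the jaws open and shut, and the axes are right-handed (so a half turn about z gives the same grasp; the last joint's range is limited). The gripper opens to 91 mm and grips with 3 to 60 N. Pads are 32 mm wide; open, the fingers measure 118 mm over their backs; the gripper's body (76 mm by 178 mm) begins 60 mm behind the grasp point.
Start: joints at [-72.049, 28.281, 77.091, -0, 74.628, -5.472], TCP at [0.248, -0.574, 0.292] pointing down, gripper open.
Joint ranges: [-166.48, 166.48], [-47.26, 123.95], [12.59, 153.08], [-70.14, 250.14], [6.76, 159.57], [-176.63, 176.63]. Speed limits (degrees/s): [108.29, 108.29, 147.25, 172.46, 172.46, 172.46].

### API

Orientations are given as [roll, pitch, yaw] about the fixed x, y, z axes, in that order (R = Rz(yaw) Ry(pitch) Rx(roll)).
In Python, from rig import env, cams, job_done gives the robot as it stands.
- The arm moves only by the tool send_rows, never from a script. Its argument "plan" is a list of rows, each a list of 7 numbers: the shift along the tool's x, y, z in m, then the turn, a rotation vector about the tool's x, y, z in rad, then the opening, from 0 (shut) to 1 (fully open). In form: [[x, y, z, wx, wy, wz, fingers], ...]. A call has 1 to 10 rows; each row is the pose to reach, as a shift and turn from the pose measured when the call began, along the tool's axes at that moment; what a row does not reach only later rows make up. A row lasts 1/12 s, in which the tool goes at most 41.7 mm and 7.16 degrees, less where a joint would pass 70% of its speed; a pose out of reach is approached as far as the arm can. A call with a gripper value outside its range is refused whole. The fingers move at their own pace and stop on an object; "force" is the grip in N (left out, the last holds). Time passes only in rows, so rows that repeat a pose let the fingers close. It gives the time, the measured TCP pose, the force and the opening at its end, in the units of the state.
- env.observe(): the state, without advancing time (a new reading comes with each control period).
- cams.get_image(name): name is "side" or "top" or "wrist"; returns the picture (384x512x3 uint8, blue, green, red); there is no depth.
- cams.camera_params(name): a dict with "K" (3x3 intrinsics, pixels), "dist_coeffs" ([k1, k2, p1, p2, k3] as OpenCV has them; the pictures are not rectified), "view" (4x4, takes a point from world to camera coordinates). Camera axes: x right, y down, z forward; pixel columns grow to the right and rows downward; lengths in m; the calibration is good to about 2 mm. A picture is of the moment at which its call begins: read the wrist's pose just before it. camera_params takes no time and is no camera call; for the wrist camera it gives the pose at the moment of the call.
- job_done(): hands the job in, once; it reports no verdict.
The state is a dict: "time_s": time; "joint_positions": joint angles; "dq": joint speeds; "effort": joint torques, N m; "tcp_pos": TCP position; "ee_rot": TCP orientation; "force": force on the tool from outside, world axes, zero at the start; "torque": the same for the moment, N m; "gripper_width": finger opening in m.
Only numpy, scipy, OpenCV 4.12 (cv2) and the standard library are available. Lean on these libraries where they do the work, as an engineer would, in place of code of your own. Each camera call takes 0.05 s, during which the arm holds its last target.

## Working session

There is one attempt and no reset: what is moved stays moved. The work goes in short steps, Python scripts to look and compute and a tool call to move; the robot and the scene stay as the last step left them, time stands still between calls to the robot, and variables do not carry over. Pictures are saved under pics/ and viewed, and the job is handed in when it is done.

Besides the shell and the picture viewer there is one more tool, called after "Request:" by a JSON object that holds its "fn" and its "kwargs". send_rows: Moves the arm, as the interface text tells. Its arguments: {"type":"object","properties":{"plan":{"type":"array"},"force":{"type":"number"}},"required":["plan"]}

```bash
ls; mkdir -p pics; python3 - <<'E'
from rig import env,cams
import cv2
s=env.observe();print(s)
for n in("side","top","wrist"):
    p=cams.camera_params(n);print(n,p['K'],p['dist_coeffs'],p['view'])
    cv2.imwrite(f"pics/{n}0.png",cams.get_image(n))
E
```

```text
pics
{'time_s': 0.0, 'joint_positions': array([-7.20497385e+01,  2.83142786e+01,  7.71253876e+01, -1.55866348e-03,
        7.46293764e+01, -5.47129583e+00]), 'dq': array([ 0.09713476,  0.00469707,  0.00035623,  0.02231658,  0.10199718,
       -0.02731961]), 'effort': array([-2.95123646e-03, -8.78818059e+01, -3.81849754e+01,  7.06200069e-02,
        5.32333343e-02, -8.80813400e-05]), 'tcp_pos': array([ 0.24834882, -0.57323978,  0.2916551 ]), 'ee_rot': array([-1.79994913e+02,  6.88712794e-02, -6.65780256e+01]), 'force': array([-0.57202696, -0.1278102 , -0.173101  ]), 'torque': array([0.03300201, 0.04104037, 0.01421674]), 'gripper_width': 0.09097394839496394}
side [[351.13786702   0.         259.50033177]
 [  0.         351.13786702 191.31752157]
 [  0.           0.           1.        ]] [0.00344759 0.         0.         0.         0.        ] [[-0.95101461 -0.30909784 -0.00545373  0.50085544]
 [-0.20084024  0.6311528  -0.7492058   0.24082894]
 [ 0.23502004 -0.71141033 -0.66231482  0.85837645]
 [ 0.          0.          0.          1.        ]]
top [[362.46455381   0.         256.23812363]
 [  0.         362.46455381 195.52064057]
 [  0.           0.           1.        ]] [-0.1074938  0.         0.         0.         0.       ] [[ 0.0225769  -0.99965046 -0.01375646 -0.05408059]
 [-0.99918598 -0.022102   -0.03374717  0.52926005]
 [ 0.03343133  0.01450717 -0.99933572  1.24274859]
 [ 0.          0.          0.          1.        ]]
wrist [[268.15284787   0.         255.34010027]
 [  0.         268.15284787 192.56169919]
 [  0.           0.           1.        ]] [0.00438541 0.         0.         0.         0.        ] [[ 0.398144   -0.91732226 -0.0011086  -0.62372479]
 [-0.88558488 -0.38468366  0.26030347 -0.03065804]
 [-0.23920863 -0.1026565  -0.96552622  0.39060736]
 [ 0.          0.          0.          1.        ]]
```

View pics/top0.png

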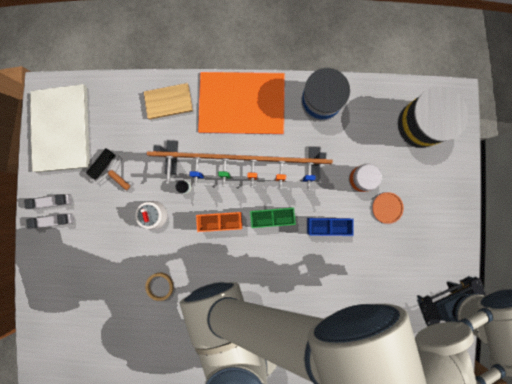

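View pics/side0.png

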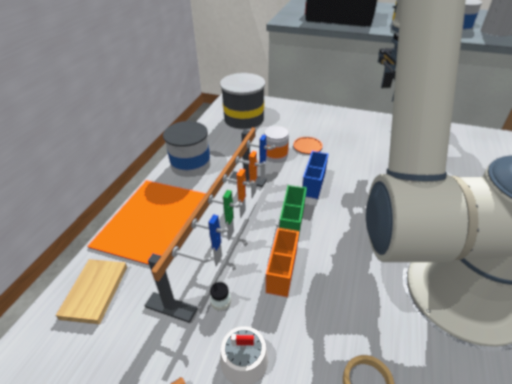

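View pics/wrist0.png

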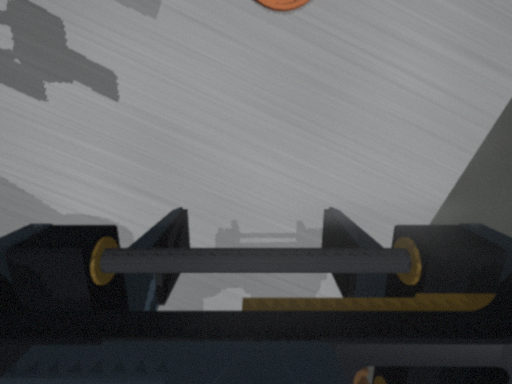

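```bash
python3 - <<'E'
import cv2
t=cv2.imread("pics/top0.png");cv2.imwrite("pics/topc.png",cv2.resize(t[140:250,120:370],None,fx=3.2,fy=3.2,interpolation=cv2.INTER_CUBIC))
t=cv2.imread("pics/side0.png");cv2.imwrite("pics/sidec.png",cv2.resize(t[110:384,140:350],None,fx=2.18,fy=2.18,interpolation=cv2.INTER_CUBIC))
E
```

```text
(no output)
```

View pics/topc.png

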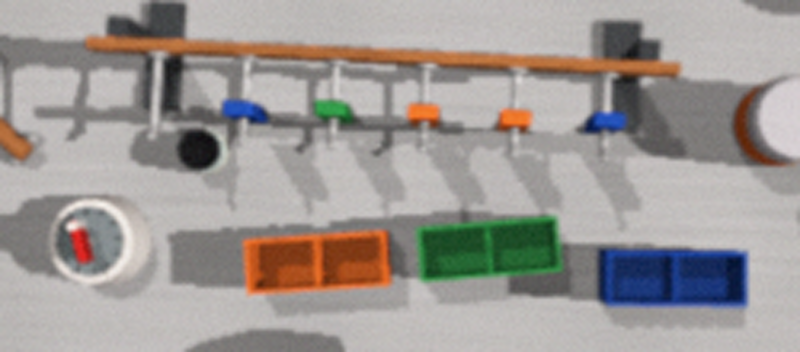

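View pics/sidec.png

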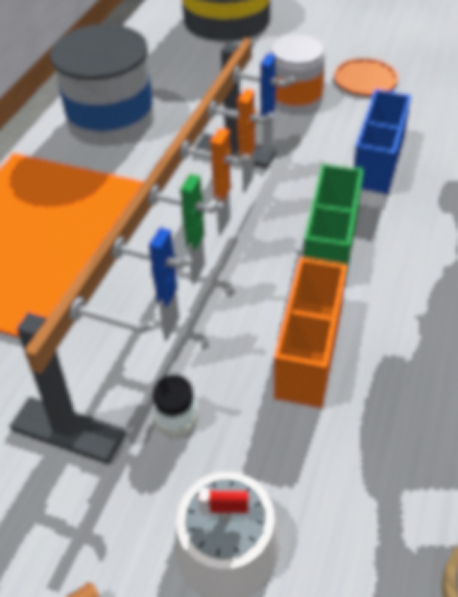

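```bash
cat >h.py <<'E'
import numpy as np, cv2
from rig import env,cams
def P(n): 
    p=cams.camera_params(n); return np.array(p['K']),np.array(p['dist_coeffs']),np.array(p['view'])
def plane(uv,z,p):
    K,d,V=p; uv=np.asarray(uv,float).reshape(-1,1,2)
    q=cv2.undistortPoints(uv,K,d).reshape(-1,2)
    R=V[:3,:3];c=-R.T@V[:3,3]
    r=np.c_[q,np.ones(len(q))]@R
    return c+r*((z-c[2])/r[:,2])[:,None]
def proj(X,p):
    K,d,V=p
    return cv2.projectPoints(np.asarray(X,float).reshape(-1,1,3),cv2.Rodrigues(V[:3,:3])[0],V[:3,3],K,d)[0].reshape(-1,2)
def tri(ua,pa,ub,pb):
    f=lambda u,p: cv2.undistortPoints(np.array(u,float).reshape(1,1,2),p[0],p[1]).reshape(2)
    X=cv2.triangulatePoints(pa[2][:3],pb[2][:3],f(ua,pa),f(ub,pb)).ravel();return X[:3]/X[3]
def mask(img,col):
    h=cv2.cvtColor(img,cv2.COLOR_BGR2HSV)
    H={'orange':((5,170,100),(16,255,255)),'blue':((108,140,50),(125,255,255)),'green':((55,120,40),(80,255,255)),'red':((0,170,100),(4,255,255))}[col]
    m=cv2.inRange(h,*H)
    if col=='red': m|=cv2.inRange(h,(174,170,100),(180,255,255))
    return m
def blobs(m,amin):
    n,l,s,c=cv2.connectedComponentsWithStats(m)
    return [(s[i].tolist(),c[i],l==i) for i in range(1,n) if s[i][4]>=amin]
E
cat >m1.py <<'E'
from h import *
import sys
t=cams.get_image("top");p=P("top")
print('cam',-p[2][:3,:3].T@p[2][:3,3])
for c in('orange','blue','green','red'):
    for s,ce,m in blobs(mask(t,c),12):
        if not(130<s[0]<370 and 140<s[1]<250):continue
        ys,xs=np.nonzero(m)
        z=.08 if s[4]>300 else .208
        if c=='red': z=.103
        X=plane(np.c_[xs,ys],z,p)
        r=cv2.minAreaRect((X[:,:2]*1000).astype(np.float32))
        print(c,s,ce.round(1),'rect',np.round(r[0],1),np.round(r[1],1),round(r[2],1),'mean',(X.mean(0)*1000).round(1))
        if z==.08: print(cv2.boxPoints(r).round(0).tolist())
E
python3 m1.py
```

```text
cam [ 0.48850346 -0.06039274  1.25904013]
orange [189, 155, 9, 2, 12] [192.5 155.2] rect [637. 143.] [ 3.  23.7] 0.9 mean [637.7 144.5 208. ]
orange [234, 156, 10, 3, 16] [238.4 157.5] rect [635.    9.2] [ 5.9 26.3] 1.1 mean [633.5   9.3 208. ]
orange [292, 159, 9, 3, 12] [296.1 160.2] rect [ 629.8 -158.6] [ 5.9 23.3] 1.3 mean [ 629.  -158.9  208. ]
orange [248, 173, 9, 6, 45] [252.  175.2] rect [581.6 -31.5] [14.6 23.3] 1.2 mean [582.6 -31.4 208. ]
orange [276, 175, 9, 6, 41] [280.1 177. ] rect [ 577.6 -113. ] [14.6 23.3] 1.1 mean [ 579.  -113.4  208. ]
orange [197, 212, 45, 19, 728] [218.9 221.5] rect [440.8  76.8] [ 53.6 145.6] 4.9 mean [440.8  76.6  80. ]
[[408.0, 147.0], [420.0, 2.0], [474.0, 7.0], [461.0, 152.0]]
blue [190, 172, 13, 6, 59] [195.9 174.3] rect [581.3 132.4] [14.7 35.6] 1.1 mean [581.9 132.5 208. ]
blue [303, 175, 13, 6, 60] [309.3 177.5] rect [ 579.5 -197.4] [14.6 35.1] 1.3 mean [ 579.5 -198.1  208. ]
blue [308, 218, 45, 17, 745] [329.7 226.2] rect [ 434.  -285.7] [ 52.1 144.2] 1.1 mean [ 433.4 -284.7   80. ]
[[407.0, -214.0], [409.0, -358.0], [461.0, -357.0], [459.0, -213.0]]
green [219, 172, 11, 6, 48] [223.8 174.2] rect [582.9  50.2] [14.6 29.3] 1.1 mean [583.8  50.8 208. ]
green [251, 208, 44, 20, 715] [272.5 217.3] rect [457.9 -97.2] [ 54.2 141.1] 6.0 mean [458.2 -97.7  80. ]
[[424.0, -30.0], [438.0, -170.0], [492.0, -164.0], [478.0, -24.0]]
red [142, 212, 6, 10, 39] [144.9 216.4] rect [451.4 314.5] [29.7 13.6] 20.5 mean [451.6 314.8 103. ]
```

```bash
python3 - <<'E'
from h import *
from scipy.spatial.transform import Rotation as Ro
s=env.observe();R=Ro.from_euler('xyz',s['ee_rot'],degrees=True).as_matrix()
K,d,V=P('wrist');c=-V[:3,:3].T@V[:3,3]
print('cam in tool',R.T@(c-s['tcp_pos']),'\naxes in tool (rows cam x,y,z)\n',V[:3,:3]@R)
p=P('top')
print(plane([[219.4,221.5],[273.1,217.8],[330,227]],.08,p).round(4))
t=cams.get_image('side');q=P('side')
for c in('orange','blue','green','red'):
    for s,ce,m in blobs(mask(t,c),12):print(c,s,ce.round(1))
E
```

```text
cam in tool [-0.00074762 -0.07247519 -0.09271661] 
axes in tool (rows cam x,y,z)
 [[ 9.99999763e-01 -6.86062312e-04  6.28858658e-05]
 [ 6.78766689e-04  9.65495032e-01 -2.60420586e-01]
 [ 1.17948759e-04  2.60420567e-01  9.65495269e-01]]
[[ 0.4406  0.0748  0.08  ]
 [ 0.4568 -0.0997  0.08  ]
 [ 0.4308 -0.2856  0.08  ]]
orange [267, 146, 20, 12, 157] [277.7 152.1]
orange [249, 152, 7, 28, 164] [252.2 165.8]
orange [237, 169, 9, 31, 178] [240.9 183. ]
orange [89, 181, 117, 83, 5173] [148.1 221.8]
orange [267, 228, 32, 68, 1491] [281.6 261.5]
blue [260, 135, 6, 27, 116] [262.4 147.4]
blue [304, 153, 23, 45, 713] [314.9 173.5]
blue [209, 215, 11, 34, 239] [214.4 231.2]
green [280, 186, 26, 44, 821] [292.9 207.6]
green [224, 191, 9, 32, 193] [227.7 205.9]
red [237, 336, 16, 8, 128] [244.5 339.5]
```

```bash
cat >go.py <<'E'
# usage: go.py x y z yaw : relative goal of TCP in tool axes from present pose (tool down)
import sys
from h import *
from scipy.spatial.transform import Rotation as Ro
def rel(x,y,z,yaw,yaw_only=True):
    s=env.observe();R=Ro.from_euler('xyz',s['ee_rot'],degrees=True)
    d=R.inv().apply(np.array([x,y,z])-s['tcp_pos'])
    w=(R.inv()*Ro.from_euler('xyz',[180,0,yaw],degrees=True)).as_rotvec()
    print('t',round(s['time_s'],2),'tcp',s['tcp_pos'].round(4),s['ee_rot'].round(2),'q6',s['joint_positions'][5].round(1),'F',s['force'].round(1),'w',round(s['gripper_width'],4))
    print('rel',d.round(4),w.round(4),'dist',np.linalg.norm(d).round(3))
if __name__=='__main__': rel(*map(float,sys.argv[1:5]))
E
python3 go.py 0.52 -0.03 0.40 -91.6
```

```text
t 0.25 tcp [ 0.2484 -0.5734  0.292 ] [-1.800e+02  3.000e-02 -6.658e+01] q6 -5.5 F [ 0.1  0.7 -0. ] w 0.0912
rel [-0.3907 -0.4652 -0.1078] [1.000e-04 6.000e-04 4.367e-01] dist 0.617
```

Request:
{"fn": "send_rows", "kwargs": {"plan": [[-0.39, -0.465, -0.108, 0, 0, 0.437, 0.5], [-0.39, -0.465, -0.108, 0, 0, 0.437, 0.5], [-0.39, -0.465, -0.108, 0, 0, 0.437, 0.5], [-0.39, -0.465, -0.108, 0, 0, 0.437, 0.5], [-0.39, -0.465, -0.108, 0, 0, 0.437, 0.5], [-0.39, -0.465, -0.108, 0, 0, 0.437, 0.5], [-0.39, -0.465, -0.108, 0, 0, 0.437, 0.5], [-0.39, -0.465, -0.108, 0, 0, 0.437, 0.5], [-0.39, -0.465, -0.108, 0, 0, 0.437, 0.5], [-0.39, -0.465, -0.108, 0, 0, 0.437, 0.5]], "force": 25}}

```text
time_s: 1.08
tcp_pos: [0.4315, -0.2066, 0.3653]
ee_rot: [-180.0, 0.0, -91.6]
force: [1.2, -0.8, 0.4]
gripper_width: 0.0456
```

```bash
python3 go.py 0.52 -0.03 0.40 -91.6
```

```text
t 1.08 tcp [ 0.4315 -0.2066  0.3653] [-1.7999e+02  2.0000e-02 -9.1630e+01] q6 58.9 F [ 1.2 -0.8  0.4] w 0.0456
rel [-0.179  -0.0834 -0.0346] [-0.0001  0.0004 -0.0005] dist 0.2
```

Request:
{"fn": "send_rows", "kwargs": {"plan": [[-0.179, -0.083, -0.035, 0, 0, 0, 0.5], [-0.179, -0.083, -0.035, 0, 0, 0, 0.5], [-0.179, -0.083, -0.035, 0, 0, 0, 0.5], [-0.179, -0.083, -0.035, 0, 0, 0, 0.5], [-0.179, -0.083, -0.035, 0, 0, 0, 0.5], [-0.179, -0.083, -0.035, 0, 0, 0, 0.5], [-0.179, -0.083, -0.035, 0, 0, 0, 0.5], [-0.179, -0.083, -0.035, 0, 0, 0, 0.5]]}}

```text
time_s: 1.75
tcp_pos: [0.5193, -0.0301, 0.4001]
ee_rot: [180.0, 0.0, -91.6]
force: [-0.9, -1.4, 0.2]
gripper_width: 0.0458
```

```bash
python3 - <<'E'
from h import *
p=P('wrist');cv2.imwrite('pics/w1.png',cams.get_image('wrist'));np.savez('w1.npz',K=p[0],d=p[1],V=p[2])
import go;go.rel(.52,-.03,.4,-91.6)
E
```

```text
t 1.8 tcp [ 0.5191 -0.0307  0.4001] [ 1.7996e+02  1.0000e-02 -9.1660e+01] q6 81.7 F [0.3 0.1 1.1] w 0.0459
rel [-0.0007 -0.0009  0.0001] [ 0.0007  0.0002 -0.001 ] dist 0.001
```

View pics/w1.png

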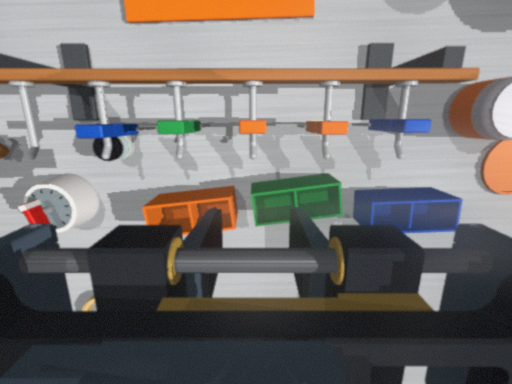

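```bash
cat >m2.py <<'E'
from h import *
import sys
def meas(img,p,yaw=-1.6,verbose=1):
    a=np.radians(yaw);Rr=np.array([[np.cos(a),np.sin(a)],[-np.sin(a),np.cos(a)]])
    c=-p[2][:3,:3].T@p[2][:3,3]; print('cam',c.round(4), 'cam rack-rot',(Rr@c[:2]*1000).round(1))
    for col in('orange','blue','green'):
        for s,ce,m in blobs(mask(img,col),60):
            if s[1]>160 or s[1]<100 or s[0]>440:continue
            ys,xs=np.nonzero(m)
            # extents with pixel borders
            u0,u1,v0,v1=xs.min()-.5,xs.max()+.5,ys.min()-.5,ys.max()+.5
            X=plane([[u0,ce[1]],[u1,ce[1]],[ce[0],v0],[ce[0],v1]],.208,p)[:,:2]*1000
            r=X@Rr.T
            print(col,s,'y ext',r[:2,1].round(1),'x ext',r[2:,0].round(1))
img=cv2.imread('pics/w1.png');d=np.load('w1.npz');meas(img,(d['K'],d['d'],d['V']))
p=(d['K'],d['d'],d['V'])
for col in('orange','green','blue'):
    for s,ce,m in blobs(mask(img,col),300):
        if s[1]>165:print(col,s)
cv2.imwrite('pics/w1c.png',cv2.resize(img[60:240,0:512],None,fx=1.56,fy=1.56,interpolation=cv2.INTER_CUBIC))
cv2.imwrite('pics/w1k.png',cv2.resize(img[110:165,70:440],None,fx=2.1,fy=3,interpolation=cv2.INTER_CUBIC))
E
python3 m2.py
```

```text
cam [ 0.5916 -0.0318  0.4928] cam rack-rot [592.2 -15.3]
orange [240, 121, 26, 12, 301] y ext [  1.  -25.8] x ext [591.8 579.8]
orange [322, 122, 25, 12, 280] y ext [ -83.6 -109.3] x ext [590.8 578.8]
blue [405, 120, 26, 12, 295] y ext [-168.8 -195.4] x ext [592.8 580.8]
blue [75, 124, 63, 15, 741] y ext [171.5 106.6] x ext [588.6 573.4]
green [157, 121, 42, 13, 494] y ext [86.6 43.3] x ext [591.7 578.7]
orange [143, 187, 93, 47, 2555]
green [252, 182, 90, 28, 1050]
blue [370, 199, 91, 34, 421]
```

View pics/w1k.png

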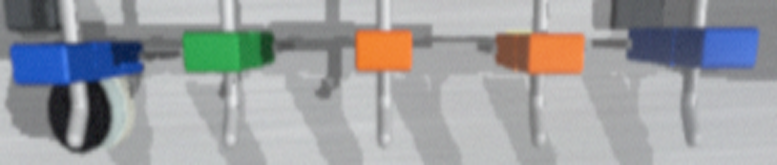

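View pics/w1c.png

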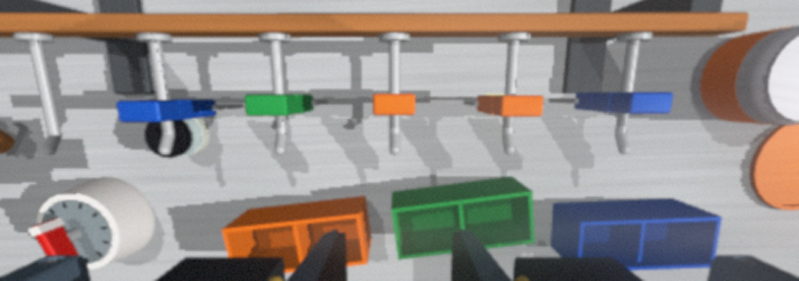

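```bash
python3 go.py .584 -.030 .258 -91.6
```

```text
t 1.8 tcp [ 0.5191 -0.0307  0.4001] [ 1.7996e+02  1.0000e-02 -9.1660e+01] q6 81.7 F [0.3 0.1 1.1] w 0.0459
rel [-0.0026 -0.0649  0.1421] [ 0.0007  0.0002 -0.001 ] dist 0.156
```

Request:
{"fn": "send_rows", "kwargs": {"plan": [[-0.003, -0.04, 0.02, 0, 0, 0, 0.6], [-0.003, -0.065, 0.05, 0, 0, 0, 0.6], [-0.003, -0.065, 0.085, 0, 0, 0, 0.6], [-0.003, -0.065, 0.11, 0, 0, 0, 0.6], [-0.003, -0.065, 0.13, 0, 0, 0, 0.6], [-0.003, -0.065, 0.142, 0, 0, 0, 0.6], [-0.003, -0.065, 0.142, 0, 0, 0, 0.6], [-0.003, -0.065, 0.142, 0, 0, 0, 0.6]]}}

```text
time_s: 2.47
tcp_pos: [0.5836, -0.0307, 0.2579]
ee_rot: [179.9, 0.0, -91.8]
force: [1.1, 0.3, -0.2]
gripper_width: 0.0549
```

```bash
python3 - <<'E'
from h import *
cv2.imwrite('pics/w2.png',cams.get_image('wrist'))
import go;go.rel(.584,-.03,.258,-91.6)
E
```

```text
t 2.52 tcp [ 0.5841 -0.0305  0.2588] [179.99   0.   -91.73] q6 82.9 F [-1.1  0.4  0.3] w 0.0547
rel [-0.0005  0.0001  0.0008] [ 0.0002  0.0001 -0.0023] dist 0.001
```

View pics/w2.png

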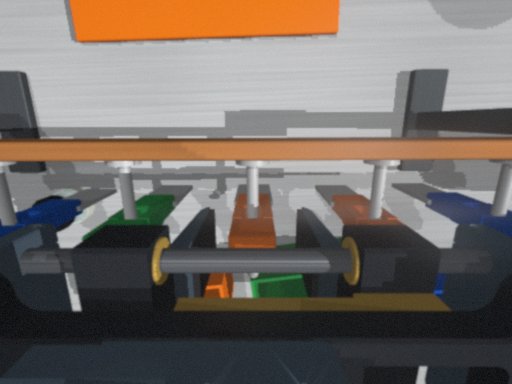

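Request:
{"fn": "send_rows", "kwargs": {"plan": [[0, 0, 0, 0, 0, 0, 0.2], [0, 0, 0, 0, 0, 0, 0.1], [0, 0, 0, 0, 0, 0, 0.1], [0, 0, 0, 0, 0, 0, 0.1], [0, 0, 0, 0, 0, 0, 0.1], [0, 0, 0, 0, 0, 0, 0.1]], "force": 40}}

```text
time_s: 3.02
tcp_pos: [0.5843, -0.0305, 0.2592]
ee_rot: [-180.0, -0.0, -91.7]
force: [-0.5, 0.8, 5.6]
gripper_width: 0.0276
```

Request:
{"fn": "send_rows", "kwargs": {"plan": [[0, 0, -0.007, 0, 0, 0, 0.1], [0, 0, -0.014, 0, 0, 0, 0.1], [0, 0, -0.014, 0, 0, 0, 0.1], [0, 0.008, -0.014, 0, 0, 0, 0.1], [0, 0.019, -0.014, 0, 0, 0, 0.1], [0, 0.03, -0.014, 0, 0, 0, 0.1], [0, 0.041, -0.014, 0, 0, 0, 0.1], [0, 0.05, -0.014, 0, 0, 0, 0.1], [0, 0.055, -0.014, 0, 0, 0, 0.1], [0, 0.055, -0.014, 0, 0, 0, 0.1]]}}

```text
time_s: 3.85
tcp_pos: [0.5282, -0.0287, 0.2732]
ee_rot: [180.0, 0.0, -91.7]
force: [-0.1, 1.2, -0.8]
gripper_width: 0.0279
```

Request:
{"fn": "send_rows", "kwargs": {"plan": [[0, 0, -0.01, 0, 0, 0, 0.1], [0, 0, -0.025, 0, 0, 0, 0.1], [0, 0, -0.04, 0, 0, 0, 0.1], [0, 0, -0.055, 0, 0, 0, 0.1], [0, 0, -0.065, 0, 0, 0, 0.1], [0, 0, -0.07, 0, 0, 0, 0.1], [0, 0, -0.07, 0, 0, 0, 0.1]]}}

```text
time_s: 4.43
tcp_pos: [0.5287, -0.0288, 0.3443]
ee_rot: [-179.9, -0.0, -91.7]
force: [0.4, 0.1, -0.8]
gripper_width: 0.0274
```

```bash
python3 - <<'E'
from h import *
p=P('wrist');w=cams.get_image('wrist');np.savez('w3.npz',K=p[0],d=p[1],V=p[2])
t=cams.get_image('top');si=cams.get_image('side')
cv2.imwrite('pics/w3.png',w);cv2.imwrite('pics/t3.png',t);cv2.imwrite('pics/s3.png',si)
cv2.imwrite('pics/c3.png',np.hstack([cv2.resize(w,(400,300)),cv2.resize(si,(400,300))]))
import go;go.rel(.45,0,.33,-85)
E
```

```text
t 4.58 tcp [ 0.528  -0.0287  0.3425] [ 1.7994e+02  1.0000e-02 -9.1730e+01] q6 82.1 F [-0.3 -0.4 -1.3] w 0.0284
rel [-0.0264  0.0788  0.0126] [ 0.0011  0.0002 -0.1175] dist 0.084
```

View pics/c3.png

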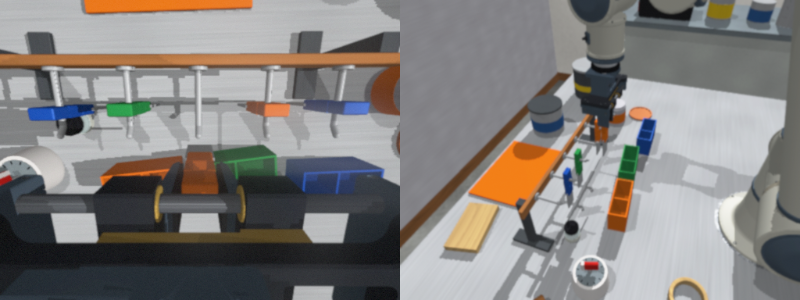

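View pics/t3.png

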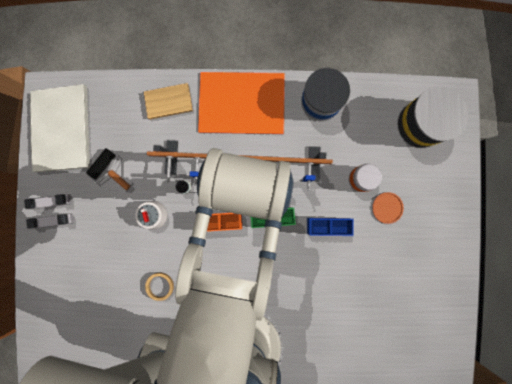

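```bash
cat >chk.py <<'E'
from h import *
def cad():
    si=cams.get_image('side');q=P('side')
    cv2.imwrite('pics/s_last.png',si)
    o={}
    for c in('orange','green','blue'):
        b=[(s,ce) for s,ce,m in blobs(mask(si,c),150) if s[0]>264 and s[1]>148 and s[4]>200]
        for s,ce in b: print(c,s,ce.round(1),(plane([ce],.06,q)[0]*1000).round(0)[:2])
if __name__=='__main__':
    import sys,go
    cad(); go.rel(*map(float,sys.argv[1:5]))
E
python3 chk.py .4436 .0408 .206 -85.2
```

```text
orange [267, 228, 32, 68, 1491] [281.6 261.5] [438.  98.]
green [280, 186, 26, 43, 814] [292.9 207.6] [457. -92.]
blue [304, 153, 23, 45, 715] [314.8 173.5] [ 428. -263.]
t 4.63 tcp [ 0.5279 -0.0287  0.3424] [ 1.7991e+02  1.0000e-02 -9.1730e+01] q6 82.1 F [-0.4 -0.4 -2. ] w 0.0279
rel [-0.0669  0.0862  0.1365] [ 0.0015  0.0003 -0.114 ] dist 0.175
```

Request:
{"fn": "send_rows", "kwargs": {"plan": [[-0.013, 0.017, 0.0, 0, 0, -0.03, 0.1], [-0.03, 0.037, 0.0, 0, 0, -0.06, 0.1], [-0.047, 0.06, 0.0, 0, 0, -0.09, 0.1], [-0.06, 0.078, 0.0, 0, 0, -0.114, 0.1], [-0.067, 0.086, 0.01, 0, 0, -0.114, 0.1], [-0.067, 0.086, 0.03, 0, 0, -0.114, 0.1], [-0.067, 0.086, 0.05, 0, 0, -0.114, 0.1], [-0.067, 0.086, 0.065, 0, 0, -0.114, 0.1], [-0.067, 0.086, 0.07, 0, 0, -0.114, 0.1], [-0.067, 0.086, 0.07, 0, 0, -0.114, 0.1]]}}

```text
time_s: 5.47
tcp_pos: [0.4432, 0.0409, 0.2713]
ee_rot: [179.8, 0.0, -85.2]
force: [0.4, -0.2, -1.6]
gripper_width: 0.0279
```

```bash
python3 - <<'E'
import chk,go
from h import *
chk.cad()
cv2.imwrite('pics/w4.png',cams.get_image('wrist'))
s=cv2.imread('pics/s_last.png');cv2.imwrite('pics/s4.png',cv2.resize(s[130:310,180:360],None,fx=3,fy=3,interpolation=2))
go.rel(.4436,.0408,.206,-85.2)
E
```

```text
orange [267, 213, 32, 83, 1498] [281.6 260.4] [439.  95.]
blue [306, 153, 21, 45, 605] [316.1 174.3] [ 424. -260.]
t 5.57 tcp [0.4441 0.0408 0.2729] [ 1.7992e+02  2.0000e-02 -8.5210e+01] q6 82.8 F [ 1.1 -0.1 -1.3] w 0.0279
rel [0.     0.0004 0.0669] [ 0.0014  0.0004 -0.0001] dist 0.067
```

View pics/s4.png

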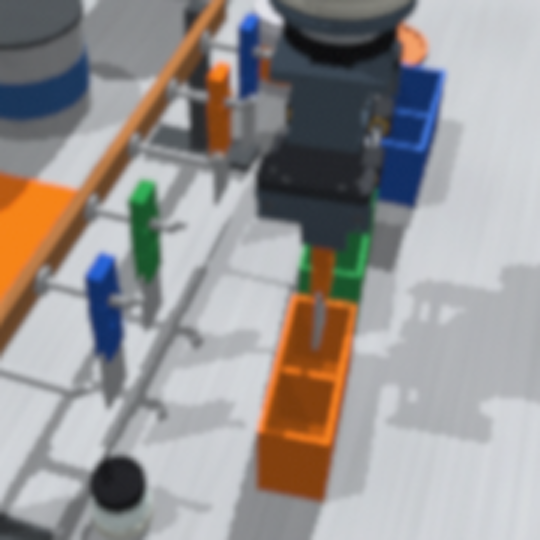

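View pics/w4.png

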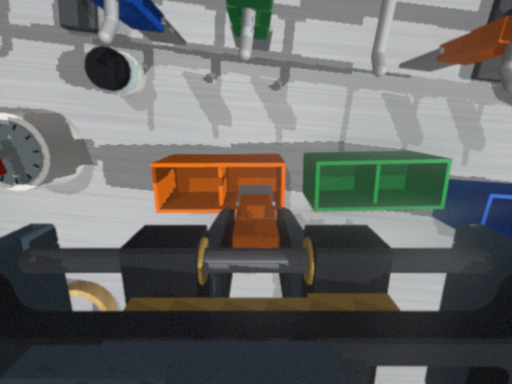

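Request:
{"fn": "send_rows", "kwargs": {"plan": [[0, 0, 0.015, 0, 0, 0, 0.1], [0, 0, 0.03, 0, 0, 0, 0.1], [0, 0, 0.045, 0, 0, 0, 0.1], [0, 0, 0.057, 0, 0, 0, 0.1], [0, 0, 0.066, 0, 0, 0, 0.1], [0, 0, 0.066, 0, 0, 0, 0.1], [0, 0, 0.066, 0, 0, 0, 0.1]]}}

```text
time_s: 6.15
tcp_pos: [0.4444, 0.0408, 0.2075]
ee_rot: [179.9, 0.0, -85.2]
force: [1.2, 0.4, -0.7]
gripper_width: 0.0275
```

Request:
{"fn": "send_rows", "kwargs": {"plan": [[0, 0, 0, 0, 0, 0, 0.55], [0, 0, 0, 0, 0, 0, 0.55], [0, 0, 0, 0, 0, 0, 0.55], [0, 0, 0, 0, 0, 0, 0.55], [0, 0, -0.03, 0, 0, 0, 0.55], [0, 0, -0.07, 0, 0, 0, 0.55], [0, 0, -0.11, 0, 0, 0, 0.55], [0, 0, -0.14, 0, 0, 0, 0.55], [0, 0, -0.14, 0, 0, 0, 0.55]]}}

```text
time_s: 6.9
tcp_pos: [0.4464, 0.0407, 0.3533]
ee_rot: [-179.5, -0.0, -85.2]
force: [1.2, 0.3, 0.4]
gripper_width: 0.0503
```

```bash
python3 - <<'E'
import chk,go
from h import *
chk.cad()
s=cv2.imread('pics/s_last.png');cv2.imwrite('pics/s5.png',cv2.resize(s[130:310,180:360],None,fx=3,fy=3,interpolation=2))
go.rel(.5821,-.1133,.258,-91.6)
E
```

```text
orange [267, 215, 32, 81, 1550] [281.8 259.4] [439.  92.]
green [280, 187, 26, 43, 677] [294.2 205.6] [ 456. -101.]
blue [304, 153, 23, 45, 733] [314.6 173.2] [ 429. -264.]
t 6.95 tcp [0.4457 0.0408 0.3506] [-1.797e+02 -3.000e-02 -8.521e+01] q6 82.8 F [ 0.8 -1.2 -0.5] w 0.0498
rel [ 0.1649 -0.1226  0.0933] [-0.0053 -0.0002  0.1116] dist 0.226
```

View pics/s5.png

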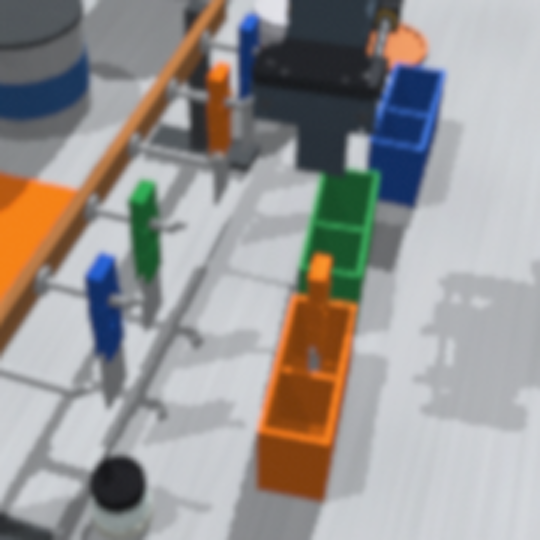

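Request:
{"fn": "send_rows", "kwargs": {"plan": [[0.03, -0.022, 0, 0, 0, 0.03, 0.6], [0.06, -0.045, 0.01, 0, 0, 0.06, 0.6], [0.09, -0.067, 0.02, 0, 0, 0.09, 0.6], [0.12, -0.09, 0.02, 0, 0, 0.112, 0.6], [0.15, -0.112, 0.02, 0, 0, 0.112, 0.6], [0.165, -0.123, 0.03, 0, 0, 0.112, 0.6], [0.165, -0.123, 0.055, 0, 0, 0.112, 0.6], [0.165, -0.123, 0.08, 0, 0, 0.112, 0.6], [0.165, -0.123, 0.093, 0, 0, 0.112, 0.6], [0.165, -0.123, 0.093, 0, 0, 0.112, 0.6]]}}

```text
time_s: 7.78
tcp_pos: [0.5808, -0.113, 0.2544]
ee_rot: [179.9, 0.1, -91.6]
force: [-1.2, -0.2, -0.7]
gripper_width: 0.0548
```

```bash
python3 - <<'E'
import go
from h import *
cv2.imwrite('pics/w6.png',cams.get_image('wrist'))
go.rel(.5821,-.1133,.258,-91.6)
E
```

```text
t 7.83 tcp [ 0.5816 -0.1131  0.2564] [-1.7992e+02  7.0000e-02 -9.1630e+01] q6 74.8 F [0.1 0.5 0. ] w 0.0546
rel [ 0.0001 -0.0006 -0.0016] [-0.0013  0.0012 -0.0005] dist 0.002
```

View pics/w6.png

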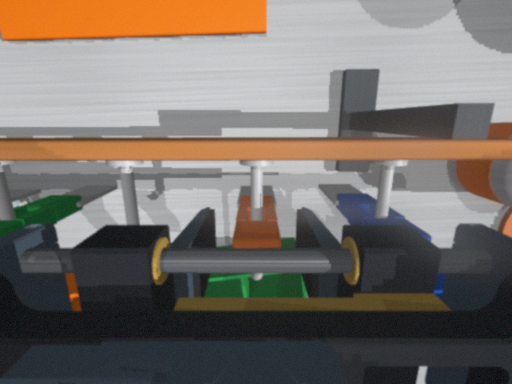

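Request:
{"fn": "send_rows", "kwargs": {"plan": [[0.001, 0, -0.001, 0, 0, 0, 0.4], [0.001, 0, -0.001, 0, 0, 0, 0.2], [0.001, 0, -0.001, 0, 0, 0, 0.1], [0.001, 0, -0.001, 0, 0, 0, 0.1], [0.001, 0, -0.001, 0, 0, 0, 0.1], [0.001, 0, -0.001, 0, 0, 0, 0.1]], "force": 40}}

```text
time_s: 8.33
tcp_pos: [0.5818, -0.1142, 0.2581]
ee_rot: [-179.9, 0.0, -91.6]
force: [-1.7, 0.2, 6.5]
gripper_width: 0.0275
```

Request:
{"fn": "send_rows", "kwargs": {"plan": [[0, 0, -0.007, 0, 0, 0, 0.1], [0, 0, -0.014, 0, 0, 0, 0.1], [0, 0, -0.014, 0, 0, 0, 0.1], [0, 0.008, -0.014, 0, 0, 0, 0.1], [0, 0.019, -0.014, 0, 0, 0, 0.1], [0, 0.03, -0.014, 0, 0, 0, 0.1], [0, 0.041, -0.014, 0, 0, 0, 0.1], [0, 0.05, -0.014, 0, 0, 0, 0.1], [0, 0.055, -0.014, 0, 0, 0, 0.1], [0, 0.055, -0.014, 0, 0, 0, 0.1]]}}

```text
time_s: 9.17
tcp_pos: [0.5257, -0.1126, 0.272]
ee_rot: [-179.9, 0.1, -91.6]
force: [0.5, -0.7, -1.4]
gripper_width: 0.0276
```

Request:
{"fn": "send_rows", "kwargs": {"plan": [[0, 0, -0.01, 0, 0, 0, 0.1], [0, 0, -0.025, 0, 0, 0, 0.1], [0, 0, -0.04, 0, 0, 0, 0.1], [0, 0, -0.055, 0, 0, 0, 0.1], [0, 0, -0.075, 0, 0, 0, 0.1], [0, 0, -0.095, 0, 0, 0, 0.1], [0, 0, -0.105, 0, 0, 0, 0.1], [0, 0, -0.105, 0, 0, 0, 0.1]]}}

```text
time_s: 9.83
tcp_pos: [0.5265, -0.1129, 0.3795]
ee_rot: [-179.6, -0.0, -91.6]
force: [-0.1, -0.9, -1.1]
gripper_width: 0.028
```

```bash
python3 - <<'E'
import chk,go
from h import *
chk.cad()
cv2.imwrite('pics/w7.png',cams.get_image('wrist'))
s=cv2.imread('pics/s_last.png');cv2.imwrite('pics/s7.png',cv2.resize(s[130:310,180:360],None,fx=3,fy=3,interpolation=2))
go.rel(.4378,.1106,.206,-85.2)
E
```

```text
orange [267, 215, 32, 81, 1555] [281.8 259.4] [439.  92.]
green [280, 186, 26, 44, 687] [294.1 205.3] [ 456. -102.]
blue [304, 153, 23, 45, 715] [314.8 173.5] [ 429. -263.]
t 9.93 tcp [ 0.5255 -0.1126  0.3767] [-1.7988e+02  5.0000e-02 -9.1630e+01] q6 73.1 F [ 0.2 -0.1 -2.2] w 0.028
rel [-0.2205  0.0944  0.1707] [-0.0022  0.0008 -0.1123] dist 0.294
```

View pics/w7.png

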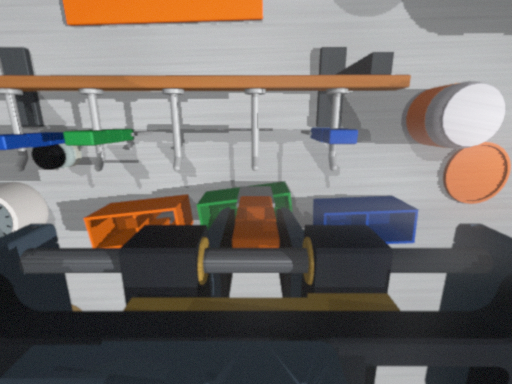

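Request:
{"fn": "send_rows", "kwargs": {"plan": [[-0.015, 0.006, 0, 0, 0, -0.02, 0.1], [-0.04, 0.017, 0, 0, 0, -0.04, 0.1], [-0.07, 0.03, 0, 0, 0, -0.06, 0.1], [-0.1, 0.043, 0, 0, 0, -0.08, 0.1], [-0.13, 0.056, 0, 0, 0, -0.1, 0.1], [-0.16, 0.068, 0, 0, 0, -0.112, 0.1], [-0.19, 0.081, 0, 0, 0, -0.112, 0.1], [-0.21, 0.09, 0, 0, 0, -0.112, 0.1], [-0.22, 0.094, 0, 0, 0, -0.112, 0.1], [-0.22, 0.094, 0, 0, 0, -0.112, 0.1]]}}

```text
time_s: 10.77
tcp_pos: [0.4366, 0.1117, 0.3759]
ee_rot: [-180.0, 0.1, -85.1]
force: [1.3, -0.5, -1.4]
gripper_width: 0.0278
```

```bash
python3 - <<'E'
import chk,go
from h import *
chk.cad()
cv2.imwrite('pics/w8.png',cams.get_image('wrist'))
go.rel(.4378,.1106,.206,-85.2)
E
```

```text
orange [267, 200, 32, 96, 1573] [281.9 257.5] [440.  87.]
green [289, 187, 17, 43, 452] [297.  207.9] [446. -94.]
blue [303, 153, 24, 45, 729] [314.7 173.3] [ 429. -264.]
t 10.87 tcp [0.4378 0.1098 0.3761] [-1.7993e+02  2.0000e-02 -8.5160e+01] q6 91.6 F [ 0.3  0.1 -0.3] w 0.0279
rel [-7.000e-04  1.000e-04  1.701e-01] [-0.0012  0.0004  0.0008] dist 0.17
```

View pics/w8.png

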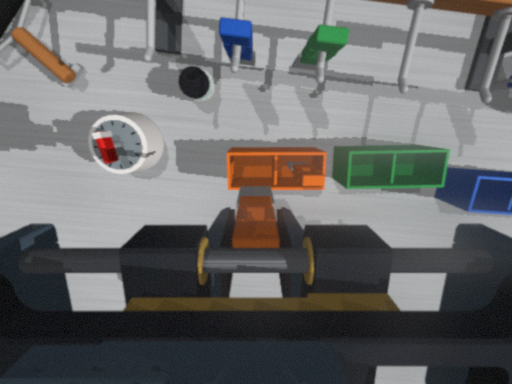

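Request:
{"fn": "send_rows", "kwargs": {"plan": [[0, 0, 0.02, 0, 0, 0, 0.1], [0, 0, 0.05, 0, 0, 0, 0.1], [0, 0, 0.08, 0, 0, 0, 0.1], [0, 0, 0.105, 0, 0, 0, 0.1], [0, 0, 0.125, 0, 0, 0, 0.1], [0, 0, 0.14, 0, 0, 0, 0.1], [0, 0, 0.155, 0, 0, 0, 0.1], [0, 0, 0.165, 0, 0, 0, 0.1], [0, 0, 0.169, 0, 0, 0, 0.1], [0, 0, 0.169, 0, 0, 0, 0.1]]}}

```text
time_s: 11.7
tcp_pos: [0.438, 0.1091, 0.2062]
ee_rot: [180.0, 0.0, -85.2]
force: [-1.2, -0.4, -1.7]
gripper_width: 0.0275
```

Request:
{"fn": "send_rows", "kwargs": {"plan": [[0, 0, 0, 0, 0, 0, 0.5], [0, 0, 0, 0, 0, 0, 0.5], [0, 0, 0, 0, 0, 0, 0.5], [0, 0, 0, 0, 0, 0, 0.5], [0, 0, -0.03, 0, 0, 0, 0.5], [0, 0, -0.07, 0, 0, 0, 0.5], [0, 0, -0.11, 0, 0, 0, 0.5], [0, 0, -0.14, 0, 0, 0, 0.5], [0, 0, -0.14, 0, 0, 0, 0.5]]}}

```text
time_s: 12.45
tcp_pos: [0.4399, 0.1094, 0.3523]
ee_rot: [-179.5, 0.0, -85.2]
force: [0.2, -0.6, 1.1]
gripper_width: 0.0458
```

```bash
python3 - <<'E'
import chk,go
from h import *
chk.cad()
cv2.imwrite('pics/w9.png',cams.get_image('wrist'))
s=cv2.imread('pics/s_last.png');cv2.imwrite('pics/s9.png',cv2.resize(s[130:310,180:360],None,fx=3,fy=3,interpolation=2))
go.rel(.5862,.0545,.258,-91.6)
E
```

```text
orange [267, 215, 32, 81, 1548] [281.9 258.9] [439.  91.]
green [280, 187, 26, 43, 433] [295.8 210.2] [447. -84.]
blue [303, 155, 15, 45, 335] [309.8 172.2] [ 445. -265.]
t 12.55 tcp [0.4384 0.1091 0.3476] [-1.7984e+02  2.0000e-02 -8.5210e+01] q6 91.6 F [ 0.2  0.3 -0.2] w 0.0458
rel [ 0.0668 -0.1425  0.09  ] [-0.0028  0.0004  0.1116] dist 0.181
```

View pics/s9.png

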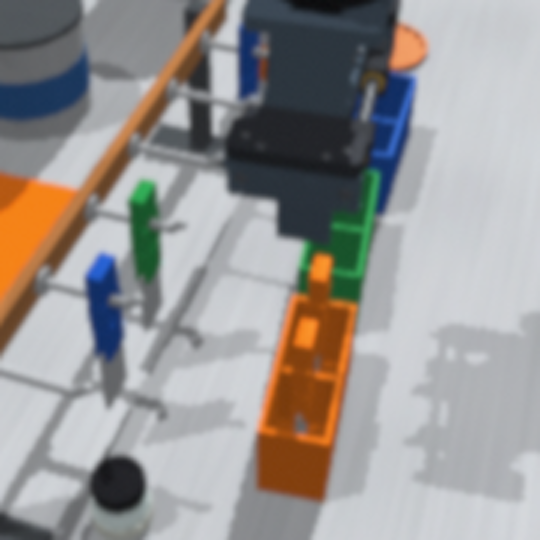

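View pics/w9.png

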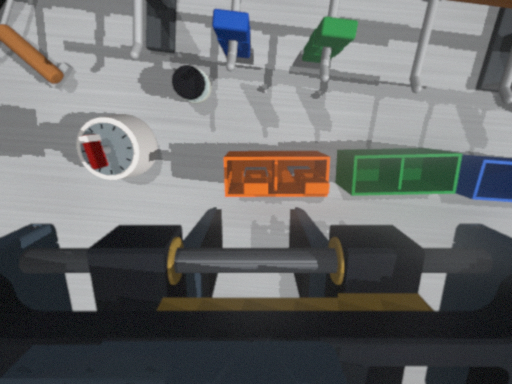

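Request:
{"fn": "send_rows", "kwargs": {"plan": [[0.01, -0.025, 0, 0, 0, 0.03, 0.6], [0.024, -0.052, 0.01, 0, 0, 0.06, 0.6], [0.038, -0.08, 0.02, 0, 0, 0.09, 0.6], [0.052, -0.11, 0.02, 0, 0, 0.112, 0.6], [0.063, -0.135, 0.02, 0, 0, 0.112, 0.6], [0.066, -0.142, 0.035, 0, 0, 0.112, 0.6], [0.066, -0.142, 0.06, 0, 0, 0.112, 0.6], [0.066, -0.142, 0.08, 0, 0, 0.112, 0.6], [0.066, -0.142, 0.09, 0, 0, 0.112, 0.6], [0.066, -0.142, 0.09, 0, 0, 0.112, 0.6]]}}

```text
time_s: 13.38
tcp_pos: [0.5842, 0.0553, 0.255]
ee_rot: [179.8, 0.0, -91.6]
force: [-0.6, -0.4, 0.6]
gripper_width: 0.0548
```

```bash
python3 - <<'E'
import go,chk
from h import *
cv2.imwrite('pics/w10.png',cams.get_image('wrist'))
chk.cad()
go.rel(.5862,.0548,.258,-91.6)
E
```

```text
orange [267, 215, 32, 81, 1558] [281.8 259. ] [439.  91.]
green [280, 186, 26, 44, 703] [294.1 204.9] [ 456. -104.]
blue [293, 154, 25, 46, 594] [305.8 171.2] [ 458. -266.]
t 13.48 tcp [0.5855 0.0553 0.258 ] [-1.7989e+02  3.0000e-02 -9.1620e+01] q6 91.2 F [ 0.1  0.2 -0.2] w 0.0544
rel [ 0.0005 -0.0007  0.    ] [-0.002   0.0006 -0.0003] dist 0.001
```

View pics/w10.png

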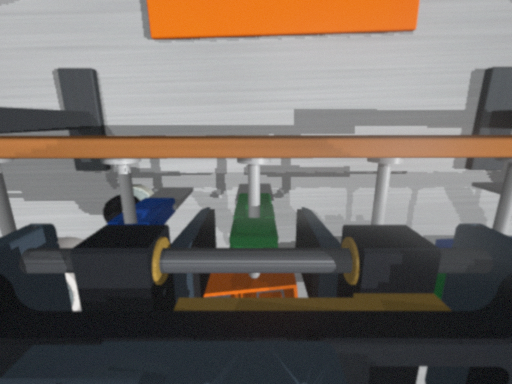

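Request:
{"fn": "send_rows", "kwargs": {"plan": [[0, 0, 0, 0, 0, 0, 0.4], [0, 0, 0, 0, 0, 0, 0.2], [0, 0, 0, 0, 0, 0, 0.1], [0, 0, 0, 0, 0, 0, 0.1], [0, 0, 0, 0, 0, 0, 0.1], [0, 0, 0, 0, 0, 0, 0.1]], "force": 40}}

```text
time_s: 13.98
tcp_pos: [0.5857, 0.0553, 0.2585]
ee_rot: [-179.8, 0.0, -91.6]
force: [-0.7, 0.4, 5.0]
gripper_width: 0.0277
```

Request:
{"fn": "send_rows", "kwargs": {"plan": [[0, 0, -0.007, 0, 0, 0, 0.1], [0, 0, -0.014, 0, 0, 0, 0.1], [0, 0, -0.014, 0, 0, 0, 0.1], [0, 0.008, -0.014, 0, 0, 0, 0.1], [0, 0.019, -0.014, 0, 0, 0, 0.1], [0, 0.03, -0.014, 0, 0, 0, 0.1], [0, 0.041, -0.014, 0, 0, 0, 0.1], [0, 0.05, -0.014, 0, 0, 0, 0.1], [0, 0.055, -0.014, 0, 0, 0, 0.1], [0, 0.055, -0.014, 0, 0, 0, 0.1]]}}

```text
time_s: 14.82
tcp_pos: [0.5296, 0.057, 0.2724]
ee_rot: [-179.9, 0.0, -91.6]
force: [1.2, -0.2, -0.1]
gripper_width: 0.0275
```

Request:
{"fn": "send_rows", "kwargs": {"plan": [[0, 0, -0.01, 0, 0, 0, 0.1], [0, 0, -0.025, 0, 0, 0, 0.1], [0, 0, -0.04, 0, 0, 0, 0.1], [0, 0, -0.055, 0, 0, 0, 0.1], [0, 0, -0.075, 0, 0, 0, 0.1], [0, 0, -0.095, 0, 0, 0, 0.1], [0, 0, -0.105, 0, 0, 0, 0.1], [0, 0, -0.105, 0, 0, 0, 0.1]]}}

```text
time_s: 15.48
tcp_pos: [0.5304, 0.0569, 0.3799]
ee_rot: [-179.6, 0.0, -91.6]
force: [0.2, -0.5, -1.1]
gripper_width: 0.0278
```

```bash
python3 - <<'E'
import chk,go
from h import *
chk.cad()
cv2.imwrite('pics/w11.png',cams.get_image('wrist'))
go.rel(.454,-.0635,.206,-84.2)
E
```

```text
orange [267, 215, 32, 81, 1540] [281.9 259.1] [439.  91.]
green [280, 186, 26, 44, 706] [294.  204.9] [ 457. -104.]
blue [293, 154, 25, 46, 595] [305.8 171.2] [ 458. -266.]
t 15.58 tcp [0.5294 0.0569 0.377 ] [-1.7987e+02  3.0000e-02 -9.1610e+01] q6 91.3 F [-0.3 -0.7 -1.6] w 0.0275
rel [0.1225 0.0724 0.1708] [-0.0023  0.0004 -0.1294] dist 0.222
```

View pics/w11.png

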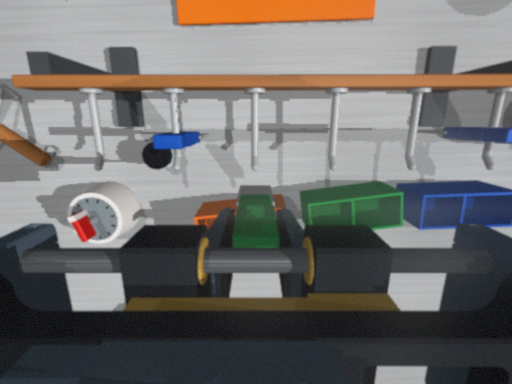

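Request:
{"fn": "send_rows", "kwargs": {"plan": [[0.015, 0.009, 0, 0, 0, -0.03, 0.1], [0.035, 0.021, 0, 0, 0, -0.06, 0.1], [0.06, 0.036, 0, 0, 0, -0.09, 0.1], [0.085, 0.05, 0, 0, 0, -0.12, 0.1], [0.108, 0.064, 0, 0, 0, -0.13, 0.1], [0.12, 0.071, 0.01, 0, 0, -0.13, 0.1], [0.122, 0.072, 0.03, 0, 0, -0.13, 0.1], [0.122, 0.072, 0.055, 0, 0, -0.13, 0.1], [0.122, 0.072, 0.065, 0, 0, -0.13, 0.1], [0.122, 0.072, 0.065, 0, 0, -0.13, 0.1]]}}

```text
time_s: 16.42
tcp_pos: [0.4526, -0.0628, 0.3087]
ee_rot: [179.8, 0.1, -84.2]
force: [-0.3, -0.5, -1.0]
gripper_width: 0.0277
```

```bash
python3 - <<'E'
import chk,go
from h import *
chk.cad()
cv2.imwrite('pics/w12.png',cams.get_image('wrist'))
p=P('wrist');np.savez('w12.npz',K=p[0],d=p[1],V=p[2])
go.rel(.454,-.0635,.206,-84.2)
E
```

```text
orange [267, 215, 32, 81, 1537] [281.9 259.1] [439.  91.]
green [280, 172, 26, 58, 687] [294.2 203.6] [ 457. -109.]
blue [299, 156, 19, 44, 397] [308.3 173.3] [ 448. -258.]
t 16.52 tcp [ 0.4539 -0.0629  0.3113] [-1.7996e+02  5.0000e-02 -8.4160e+01] q6 68.7 F [-0.1  0.6 -1. ] w 0.0279
rel [0.0007 0.     0.1053] [-0.0007  0.0009  0.0007] dist 0.105
```

View pics/w12.png

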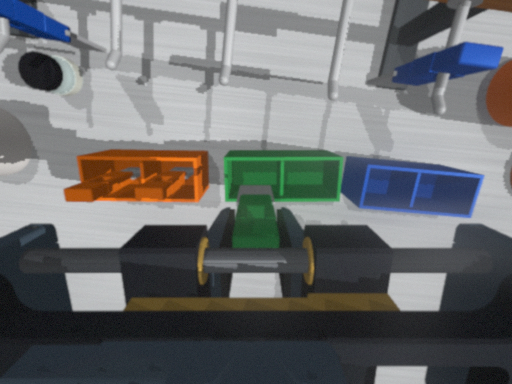

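Request:
{"fn": "send_rows", "kwargs": {"plan": [[0, 0, 0.015, 0, 0, 0, 0.1], [0, 0, 0.035, 0, 0, 0, 0.1], [0, 0, 0.055, 0, 0, 0, 0.1], [0, 0, 0.075, 0, 0, 0, 0.1], [0, 0, 0.09, 0, 0, 0, 0.1], [0, 0, 0.1, 0, 0, 0, 0.1], [0, 0, 0.104, 0, 0, 0, 0.1], [0, 0, 0.104, 0, 0, 0, 0.1]]}}

```text
time_s: 17.18
tcp_pos: [0.4542, -0.0628, 0.2072]
ee_rot: [-180.0, 0.1, -84.2]
force: [-0.6, 0.7, -0.4]
gripper_width: 0.0277
```

Request:
{"fn": "send_rows", "kwargs": {"plan": [[0, 0, 0, 0, 0, 0, 0.5], [0, 0, 0, 0, 0, 0, 0.5], [0, 0, 0, 0, 0, 0, 0.5], [0, 0, 0, 0, 0, 0, 0.5], [0, 0, -0.03, 0, 0, 0, 0.5], [0, 0, -0.07, 0, 0, 0, 0.5], [0, 0, -0.11, 0, 0, 0, 0.5], [0, 0, -0.15, 0, 0, 0, 0.5], [0, 0, -0.15, 0, 0, 0, 0.5]]}}

```text
time_s: 17.93
tcp_pos: [0.4562, -0.0635, 0.3644]
ee_rot: [-179.4, -0.2, -84.1]
force: [0.3, -0.5, 0.5]
gripper_width: 0.0456
```

```bash
python3 - <<'E'
import chk,go
from h import *
chk.cad()
w=cams.get_image('wrist')
cv2.imwrite('pics/w13.png',w);p=P('wrist');np.savez('w13.npz',K=p[0],d=p[1],V=p[2])
s=cv2.imread('pics/s_last.png');cv2.imwrite('pics/s13.png',cv2.resize(s[130:310,180:360],None,fx=3,fy=3,interpolation=2))
go.rel(.5797,-.1990,.258,-91.6)
E
```

```text
orange [267, 215, 32, 81, 1546] [281.9 259. ] [439.  91.]
green [280, 186, 26, 44, 702] [294.1 204.8] [ 457. -104.]
blue [293, 154, 25, 46, 594] [305.8 171.2] [ 458. -266.]
t 18.03 tcp [ 0.4546 -0.0631  0.3589] [-1.7977e+02 -2.0000e-02 -8.4150e+01] q6 68.7 F [ 0.4  0.2 -0.6] w 0.0455
rel [ 0.148  -0.1102  0.1014] [-4.000e-03 -1.000e-04  1.301e-01] dist 0.211
```

View pics/s13.png

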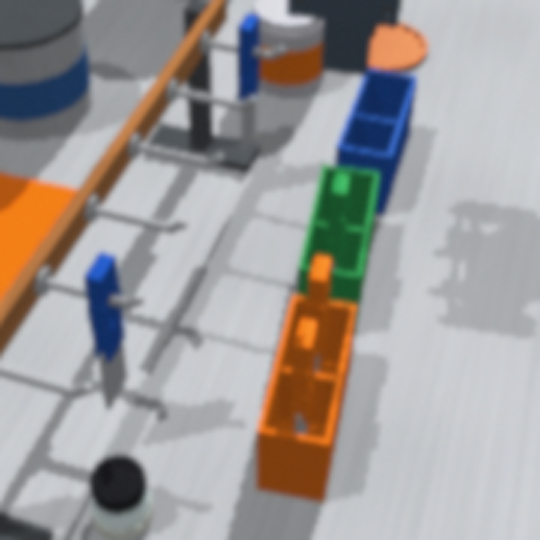

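View pics/w13.png

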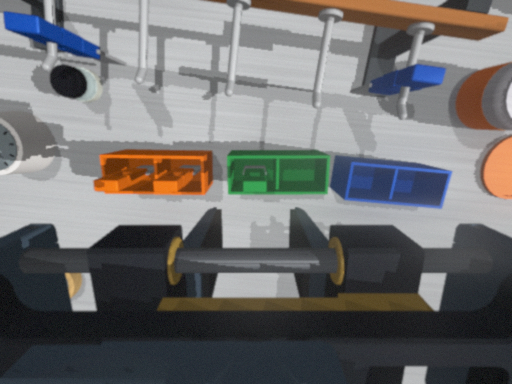

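```bash
python3 - <<'E'
from h import *
d=np.load('w13.npz');p=(d['K'],d['d'],d['V'])
w=cv2.imread('pics/w13.png')
cv2.imwrite('pics/w13c.png',cv2.resize(w[145:220,320:460],None,fx=5,fy=5,interpolation=2))
m=mask(w,'blue')
for s,ce,mm in blobs(m,100):
    if s[1]>140:
        print(s,ce);ys,xs=np.nonzero(mm);X=plane(np.c_[xs,ys],.08,p)[:,:2]*1000
        r=cv2.minAreaRect(X.astype(np.float32));print(r,cv2.boxPoints(r).round(0).tolist())
s=cv2.imread('pics/s_last.png');q=P('side')
E
```

```text
[344, 162, 107, 43, 1348] [384.91097923 180.66246291]
((460.0223083496094, -263.5116882324219), (54.61696243286133, 143.51148986816406), 0.8312555551528931) [[432.0, -192.0], [434.0, -336.0], [488.0, -335.0], [486.0, -191.0]]
```

View pics/w13c.png

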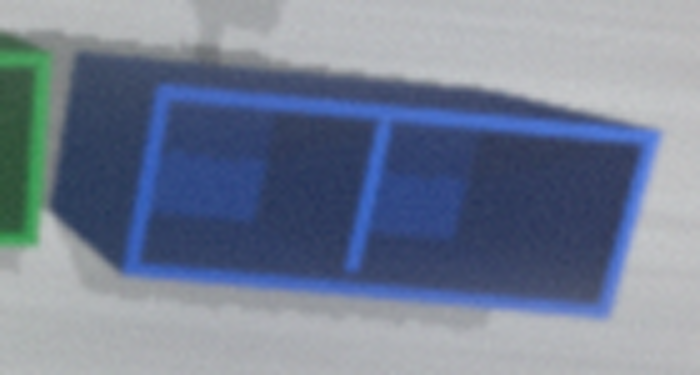

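```bash
python3 - <<'E'
from h import *
d=np.load('w13.npz');p=(d['K'],d['d'],d['V'])
c=np.array([[157,88],[660,130],[608,317],[123,272]])/5+[320,145]-.5
X=plane(c,.08,p)[:,:2]*1000;print(X.round(1),X.mean(0).round(1))
e=X[0]+X[3]-X[1]-X[2];print(np.linalg.norm(e)/2,np.degrees(np.arctan2(-e[0],e[1])), np.linalg.norm(X[0]+X[1]-X[2]-X[3])/2)
E
```

```text
[[ 485.2 -193.4]
 [ 487.9 -335.7]
 [ 432.6 -336.6]
 [ 431.6 -193.9]] [ 459.3 -264.9]
142.53157743599184 0.7504253216641862 54.425030109503204
```

Request:
{"fn": "send_rows", "kwargs": {"plan": [[0.025, -0.019, 0, 0, 0, 0.03, 0.6], [0.055, -0.041, 0.01, 0, 0, 0.06, 0.6], [0.085, -0.063, 0.02, 0, 0, 0.09, 0.6], [0.115, -0.086, 0.03, 0, 0, 0.12, 0.6], [0.14, -0.104, 0.03, 0, 0, 0.13, 0.6], [0.148, -0.11, 0.045, 0, 0, 0.13, 0.6], [0.148, -0.11, 0.07, 0, 0, 0.13, 0.6], [0.148, -0.11, 0.09, 0, 0, 0.13, 0.6], [0.148, -0.11, 0.101, 0, 0, 0.13, 0.6], [0.148, -0.11, 0.101, 0, 0, 0.13, 0.6]]}}

```text
time_s: 18.87
tcp_pos: [0.5781, -0.1984, 0.2551]
ee_rot: [179.9, 0.1, -91.6]
force: [-0.4, 0.6, -0.8]
gripper_width: 0.0549
```

```bash
python3 - <<'E'
import go
from h import *
cv2.imwrite('pics/w14.png',cams.get_image('wrist'))
go.rel(.5797,-.1990,.258,-91.6)
E
```

```text
t 18.92 tcp [ 0.5788 -0.1987  0.257 ] [-1.7994e+02  8.0000e-02 -9.1590e+01] q6 67.0 F [-0.4 -0.2  0.4] w 0.0547
rel [ 0.0003 -0.0009 -0.001 ] [-0.001   0.0014  0.0001] dist 0.001
```

View pics/w14.png

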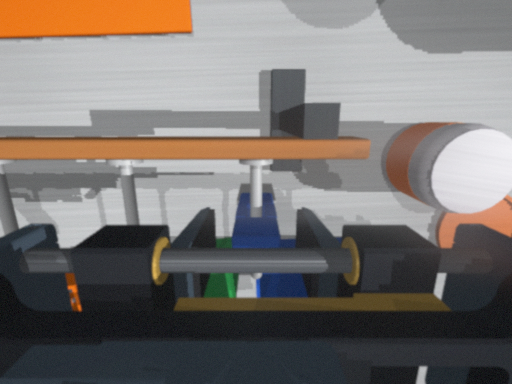

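Request:
{"fn": "send_rows", "kwargs": {"plan": [[0.001, 0, 0, 0, 0, 0, 0.4], [0.001, 0, 0, 0, 0, 0, 0.2], [0.001, 0, 0, 0, 0, 0, 0.1], [0.001, 0, 0, 0, 0, 0, 0.1], [0.001, 0, 0, 0, 0, 0, 0.1], [0.001, 0, 0, 0, 0, 0, 0.1]], "force": 40}}

```text
time_s: 19.42
tcp_pos: [0.579, -0.1998, 0.2577]
ee_rot: [-179.9, 0.1, -91.6]
force: [-0.6, -0.2, 6.7]
gripper_width: 0.0277
```

Request:
{"fn": "send_rows", "kwargs": {"plan": [[0, 0, -0.007, 0, 0, 0, 0.1], [0, 0, -0.014, 0, 0, 0, 0.1], [0, 0, -0.014, 0, 0, 0, 0.1], [0, 0.008, -0.014, 0, 0, 0, 0.1], [0, 0.019, -0.014, 0, 0, 0, 0.1], [0, 0.03, -0.014, 0, 0, 0, 0.1], [0, 0.041, -0.014, 0, 0, 0, 0.1], [0, 0.05, -0.014, 0, 0, 0, 0.1], [0, 0.055, -0.014, 0, 0, 0, 0.1], [0, 0.055, -0.014, 0, 0, 0, 0.1]]}}

```text
time_s: 20.25
tcp_pos: [0.5229, -0.1982, 0.2716]
ee_rot: [-179.9, 0.1, -91.6]
force: [0.5, -1.0, -1.1]
gripper_width: 0.0277
```

Request:
{"fn": "send_rows", "kwargs": {"plan": [[0, 0, -0.01, 0, 0, 0, 0.1], [0, 0, -0.025, 0, 0, 0, 0.1], [0, 0, -0.04, 0, 0, 0, 0.1], [0, 0, -0.055, 0, 0, 0, 0.1], [0, 0, -0.075, 0, 0, 0, 0.1], [0, 0, -0.095, 0, 0, 0, 0.1], [0, 0, -0.105, 0, 0, 0, 0.1], [0, 0, -0.105, 0, 0, 0, 0.1]]}}

```text
time_s: 20.92
tcp_pos: [0.5237, -0.1986, 0.3792]
ee_rot: [-179.7, -0.0, -91.6]
force: [0.7, 0.1, -1.4]
gripper_width: 0.0278
```

```bash
python3 - <<'E'
import chk,go
from h import *
chk.cad()
cv2.imwrite('pics/w15.png',cams.get_image('wrist'))
go.rel(.460,-.2995,.206,-89.2)
E
```

```text
orange [267, 215, 32, 81, 1552] [281.9 259. ] [439.  91.]
green [280, 186, 26, 44, 702] [294.1 204.8] [ 456. -104.]
blue [293, 154, 25, 46, 591] [305.8 171.2] [ 458. -266.]
t 21.02 tcp [ 0.5228 -0.1982  0.3763] [-1.7991e+02  6.0000e-02 -9.1610e+01] q6 64.7 F [-0.3 -0.5 -1.4] w 0.0279
rel [0.1032 0.0602 0.1701] [-0.0016  0.0011 -0.042 ] dist 0.208
```

View pics/w15.png

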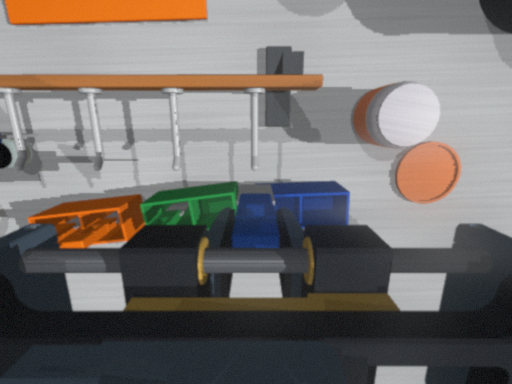

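Request:
{"fn": "send_rows", "kwargs": {"plan": [[0.015, 0.009, 0, 0, 0, -0.01, 0.1], [0.035, 0.02, 0, 0, 0, -0.02, 0.1], [0.06, 0.035, 0, 0, 0, -0.03, 0.1], [0.085, 0.05, 0, 0, 0, -0.042, 0.1], [0.1, 0.058, 0, 0, 0, -0.042, 0.1], [0.103, 0.06, 0.015, 0, 0, -0.042, 0.1], [0.103, 0.06, 0.035, 0, 0, -0.042, 0.1], [0.103, 0.06, 0.055, 0, 0, -0.042, 0.1], [0.103, 0.06, 0.065, 0, 0, -0.042, 0.1], [0.103, 0.06, 0.065, 0, 0, -0.042, 0.1]]}}

```text
time_s: 21.85
tcp_pos: [0.4591, -0.2986, 0.3081]
ee_rot: [179.9, 0.3, -89.2]
force: [-0.2, 1.0, -1.0]
gripper_width: 0.0278
```

```bash
python3 - <<'E'
import go
from h import *
cv2.imwrite('pics/w16.png',cams.get_image('wrist'))
go.rel(.460,-.2995,.206,-89.2)
E
```

```text
t 21.9 tcp [ 0.4597 -0.299   0.3098] [179.96   0.18 -89.19] q6 49.8 F [-0.4  0.  -0.6] w 0.0276
rel [ 0.0008 -0.0004  0.1038] [0.0007 0.0031 0.0001] dist 0.104
```

View pics/w16.png

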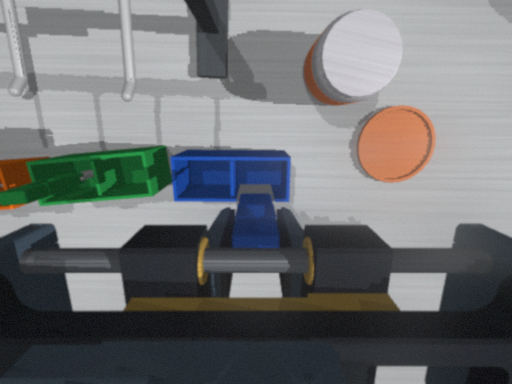

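```bash
python3 - <<'E'
from h import *
w=cv2.imread('pics/w16.png');p=P('wrist')
cv2.imwrite('pics/w16c.png',cv2.resize(w[140:215,165:300],None,fx=5,fy=5,interpolation=2))
E
```

```text
(no output)
```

View pics/w16c.png

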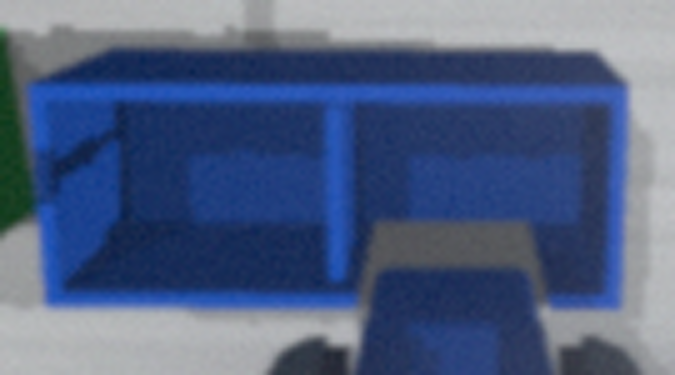

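```bash
python3 - <<'E'
from h import *
p=P('wrist')
c=np.array([[31,85],[628,87],[621,305],[48,303],[341,92],[339,290],[372,222],[530,222]])/5+[165,140]-.5
X=plane(c,.08,p)[:,:2]*1000;print(X.round(1).tolist(),X[:4].mean(0))
print(plane(c[6:],.115,p)*1000)
E
```

```text
[[488.1, -195.8], [489.8, -339.3], [435.1, -340.2], [433.4, -196.3], [487.6, -270.3], [437.9, -269.5], [455.5, -277.7], [456.1, -316.8]] [ 461.58198295 -267.91137307]
[[ 463.81644829 -279.92398005  115.        ]
 [ 464.35406453 -314.7103928   115.        ]]
```

Request:
{"fn": "send_rows", "kwargs": {"plan": [[0.005, -0.002, 0.01, 0, 0, 0, 0.1], [0.005, -0.002, 0.03, 0, 0, 0, 0.1], [0.005, -0.002, 0.05, 0, 0, 0, 0.1], [0.005, -0.002, 0.07, 0, 0, 0, 0.1], [0.005, -0.002, 0.088, 0, 0, 0, 0.1], [0.005, -0.002, 0.099, 0, 0, 0, 0.1], [0.005, -0.002, 0.103, 0, 0, 0, 0.1], [0.005, -0.002, 0.103, 0, 0, 0, 0.1]]}}

```text
time_s: 22.57
tcp_pos: [0.4618, -0.3038, 0.2063]
ee_rot: [179.9, 0.2, -89.2]
force: [0.2, 0.2, -1.0]
gripper_width: 0.0273
```

Request:
{"fn": "send_rows", "kwargs": {"plan": [[0, 0, 0, 0, 0, 0, 0.5], [0, 0, 0, 0, 0, 0, 0.5], [0, 0, 0, 0, 0, 0, 0.5], [0, 0, 0, 0, 0, 0, 0.5], [0, 0, -0.03, 0, 0, 0, 0.5], [0, 0, -0.07, 0, 0, 0, 0.5], [0, 0, -0.11, 0, 0, 0, 0.5], [0, 0, -0.15, 0, 0, 0, 0.5], [0, 0, -0.15, 0, 0, 0, 0.5]]}}

```text
time_s: 23.32
tcp_pos: [0.4637, -0.3057, 0.3643]
ee_rot: [-179.6, -0.2, -89.2]
force: [0.1, -0.7, 0.2]
gripper_width: 0.0456
```

```bash
python3 - <<'E'
import chk,go
from h import *
chk.cad()
w=cams.get_image('wrist')
cv2.imwrite('pics/w17.png',w)
go.rel(.5855,.1400,.33,-91.6)
E
```

```text
orange [267, 215, 32, 81, 1536] [281.9 259.3] [439.  92.]
green [280, 186, 26, 44, 705] [294.1 205. ] [ 456. -103.]
t 23.42 tcp [ 0.4623 -0.3046  0.3583] [-1.7989e+02  5.0000e-02 -8.9180e+01] q6 49.6 F [-0.8  0.5 -0.7] w 0.046
rel [-0.4428 -0.1294  0.0289] [-0.0018  0.0009  0.0422] dist 0.462
```

View pics/w17.png

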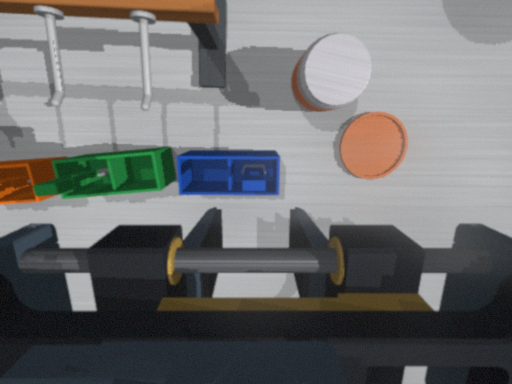

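Request:
{"fn": "send_rows", "kwargs": {"plan": [[-0.443, -0.129, 0.0, 0, 0, 0.042, 0.6], [-0.443, -0.129, 0.0, 0, 0, 0.042, 0.6], [-0.443, -0.129, 0.0, 0, 0, 0.042, 0.6], [-0.443, -0.129, 0.0, 0, 0, 0.042, 0.6], [-0.443, -0.129, 0.0, 0, 0, 0.042, 0.6], [-0.443, -0.129, 0.0, 0, 0, 0.042, 0.6], [-0.443, -0.129, 0.0, 0, 0, 0.042, 0.6], [-0.443, -0.129, 0.0, 0, 0, 0.042, 0.6], [-0.443, -0.129, 0.0, 0, 0, 0.042, 0.6], [-0.443, -0.129, 0.0, 0, 0, 0.042, 0.6]]}}

```text
time_s: 24.25
tcp_pos: [0.5727, 0.0994, 0.3573]
ee_rot: [180.0, 0.0, -91.6]
force: [1.4, -0.2, 0.3]
gripper_width: 0.0546
```

```bash
python3 go.py .5855 .14 .33 -91.6
```

```text
t 24.25 tcp [0.5727 0.0994 0.3573] [ 1.7998e+02  4.0000e-02 -9.1590e+01] q6 95.5 F [ 1.4 -0.2  0.3] w 0.0546
rel [-0.0409 -0.0116  0.0274] [0.0003 0.0007 0.0003] dist 0.051
```

Request:
{"fn": "send_rows", "kwargs": {"plan": [[-0.03, -0.009, 0.01, 0, 0, 0, 0.6], [-0.041, -0.012, 0.027, 0, 0, 0, 0.6], [-0.041, -0.012, 0.027, 0, 0, 0, 0.6], [-0.041, -0.012, 0.027, 0, 0, 0, 0.6]]}}

```text
time_s: 24.58
tcp_pos: [0.585, 0.1403, 0.3286]
ee_rot: [179.8, -0.0, -91.5]
force: [-0.2, -1.0, 0.5]
gripper_width: 0.0549
```

```bash
python3 - <<'E'
import go
from h import *
cv2.imwrite('pics/w18.png',cams.get_image('wrist'))
go.rel(.5855,.1400,.258,-91.6)
E
```

```text
t 24.63 tcp [0.5854 0.1395 0.3297] [179.87   0.   -91.58] q6 99.3 F [ 1.2 -0.4  0.2] w 0.0546
rel [-0.0005 -0.0003  0.0717] [0.0023 0.0001 0.0004] dist 0.072
```

View pics/w18.png

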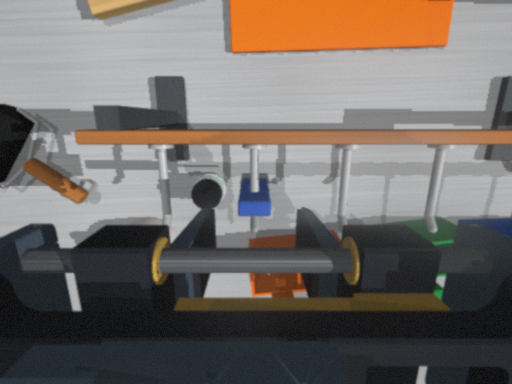

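Request:
{"fn": "send_rows", "kwargs": {"plan": [[-0.0005, 0, 0.02, 0, 0, 0, 0.6], [-0.0005, 0, 0.04, 0, 0, 0, 0.6], [-0.0005, 0, 0.06, 0, 0, 0, 0.6], [-0.0005, 0, 0.071, 0, 0, 0, 0.6], [-0.0005, 0, 0.071, 0, 0, 0, 0.6]]}}

```text
time_s: 25.05
tcp_pos: [0.5844, 0.1388, 0.2571]
ee_rot: [179.7, -0.0, -91.7]
force: [-0.5, -0.2, 0.2]
gripper_width: 0.055
```

Request:
{"fn": "send_rows", "kwargs": {"plan": [[0, 0, 0, 0, 0, 0, 0.4], [0, 0, 0, 0, 0, 0, 0.2], [0, 0, 0, 0, 0, 0, 0.1], [0, 0, 0, 0, 0, 0, 0.1], [0, 0, 0, 0, 0, 0, 0.1], [0, 0, 0, 0, 0, 0, 0.1]], "force": 40}}

```text
time_s: 25.55
tcp_pos: [0.5847, 0.1389, 0.258]
ee_rot: [179.8, -0.0, -91.6]
force: [1.0, -0.3, 7.2]
gripper_width: 0.0277
```

```bash
python3 - <<'E'
import go
from h import *
cv2.imwrite('pics/w19.png',cams.get_image('wrist'))
go.rel(.5855,.1400,.258,-91.6)
E
```

```text
t 25.6 tcp [0.5848 0.1388 0.258 ] [ 1.7978e+02 -2.0000e-02 -9.1650e+01] q6 99.3 F [-0.9  0.2  7.9] w 0.0276
rel [-0.0012 -0.0007 -0.    ] [ 0.0038 -0.0004 -0.0008] dist 0.001
```

View pics/w19.png

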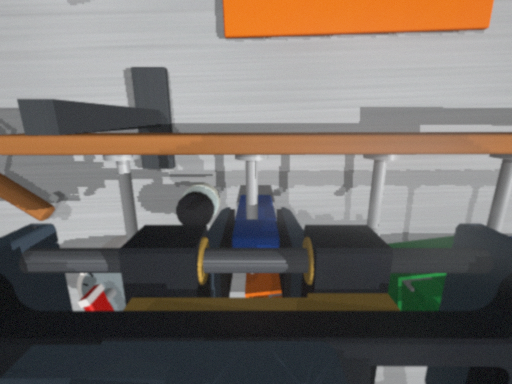

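Request:
{"fn": "send_rows", "kwargs": {"plan": [[0, 0, -0.007, 0, 0, 0, 0.1], [0, 0, -0.014, 0, 0, 0, 0.1], [0, 0, -0.014, 0, 0, 0, 0.1], [0, 0.008, -0.014, 0, 0, 0, 0.1], [0, 0.019, -0.014, 0, 0, 0, 0.1], [0, 0.03, -0.014, 0, 0, 0, 0.1], [0, 0.041, -0.014, 0, 0, 0, 0.1], [0, 0.05, -0.014, 0, 0, 0, 0.1], [0, 0.055, -0.014, 0, 0, 0, 0.1], [0, 0.055, -0.014, 0, 0, 0, 0.1]]}}

```text
time_s: 26.43
tcp_pos: [0.5287, 0.1405, 0.2722]
ee_rot: [179.7, -0.0, -91.6]
force: [1.3, 0.6, -2.2]
gripper_width: 0.0276
```

Request:
{"fn": "send_rows", "kwargs": {"plan": [[0, 0, -0.01, 0, 0, 0, 0.1], [0, 0, -0.025, 0, 0, 0, 0.1], [0, 0, -0.04, 0, 0, 0, 0.1], [0, 0, -0.055, 0, 0, 0, 0.1], [0, 0, -0.075, 0, 0, 0, 0.1], [0, 0, -0.095, 0, 0, 0, 0.1], [0, 0, -0.12, 0, 0, 0, 0.1], [0, 0, -0.13, 0, 0, 0, 0.1], [0, 0, -0.13, 0, 0, 0, 0.1]]}}

```text
time_s: 27.18
tcp_pos: [0.5304, 0.1406, 0.4049]
ee_rot: [-180.0, 0.0, -91.6]
force: [-0.9, 1.1, -0.9]
gripper_width: 0.0275
```

```bash
python3 - <<'E'
import chk,go
from h import *
chk.cad()
s=cv2.imread('pics/s_last.png');cv2.imwrite('pics/s20.png',cv2.resize(s[110:310,180:360],None,fx=2.9,fy=2.9,interpolation=2))
go.rel(.4610,-.2335,.39,-89.2)
E
```

```text
orange [267, 215, 32, 81, 1541] [281.9 259.1] [439.  91.]
green [280, 186, 26, 44, 705] [294.1 205. ] [ 457. -104.]
t 27.23 tcp [0.5298 0.1406 0.4029] [ 1.7987e+02 -1.0000e-02 -9.1640e+01] q6 100.2 F [-1.  -0.  -0.9] w 0.0273
rel [0.3759 0.058  0.0131] [ 0.0023 -0.     -0.0425] dist 0.381
```

View pics/s20.png

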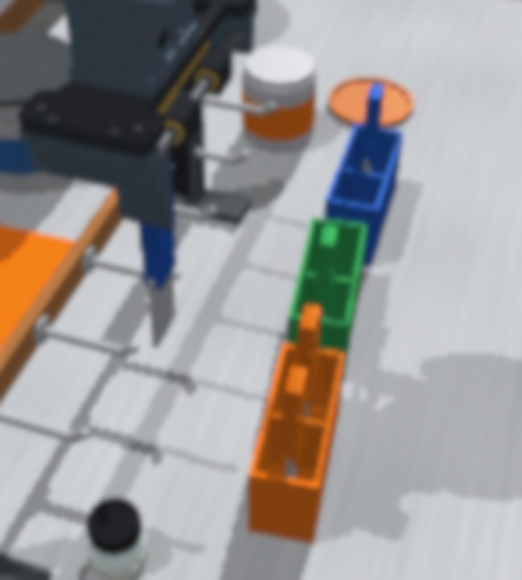

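Request:
{"fn": "send_rows", "kwargs": {"plan": [[0.015, 0.002, 0, 0, 0, 0, 0.1], [0.04, 0.006, 0, 0, 0, -0.01, 0.1], [0.07, 0.011, 0, 0, 0, -0.02, 0.1], [0.1, 0.015, 0, 0, 0, -0.02, 0.1], [0.13, 0.02, 0, 0, 0, -0.03, 0.1], [0.16, 0.025, 0, 0, 0, -0.03, 0.1], [0.19, 0.029, 0, 0, 0, -0.04, 0.1], [0.22, 0.034, 0, 0, 0, -0.042, 0.1], [0.25, 0.039, 0, 0, 0, -0.042, 0.1], [0.27, 0.042, 0, 0, 0, -0.042, 0.1]]}}

```text
time_s: 28.07
tcp_pos: [0.479, -0.1303, 0.4014]
ee_rot: [179.7, 0.0, -89.3]
force: [0.6, -0.4, -1.1]
gripper_width: 0.0273
```

```bash
python3 go.py .461 -.2335 .33 -89.2
```

```text
t 28.07 tcp [ 0.479  -0.1303  0.4014] [ 1.7973e+02  2.0000e-02 -8.9290e+01] q6 67.2 F [ 0.6 -0.4 -1.1] w 0.0273
rel [0.103  0.019  0.0715] [ 0.0047  0.0004 -0.0015] dist 0.127
```

Request:
{"fn": "send_rows", "kwargs": {"plan": [[0.02, 0.004, 0, 0, 0, 0, 0.1], [0.045, 0.008, 0, 0, 0, 0, 0.1], [0.07, 0.013, 0.01, 0, 0, 0, 0.1], [0.093, 0.017, 0.03, 0, 0, 0, 0.1], [0.103, 0.019, 0.055, 0, 0, 0, 0.1], [0.103, 0.019, 0.07, 0, 0, 0, 0.1], [0.103, 0.019, 0.07, 0, 0, 0, 0.1], [0.103, 0.019, 0.07, 0, 0, 0, 0.1]]}}

```text
time_s: 28.73
tcp_pos: [0.4605, -0.2332, 0.3302]
ee_rot: [179.6, 0.1, -89.3]
force: [-0.7, -0.4, -0.4]
gripper_width: 0.0278
```

```bash
python3 - <<'E'
import go
from h import *
w=cams.get_image('wrist')
cv2.imwrite('pics/w21.png',cv2.resize(w[120:240,150:360],None,fx=3.6,fy=3.6,interpolation=2))
go.rel(.461,-.2335,.206,-89.2)
E
```

```text
t 28.78 tcp [ 0.461  -0.2333  0.3313] [ 1.7969e+02  6.0000e-02 -8.9280e+01] q6 55.9 F [ 0.7  0.4 -1.3] w 0.0277
rel [ 0.0004 -0.0007  0.1253] [ 0.0054  0.001  -0.0014] dist 0.125
```

View pics/w21.png

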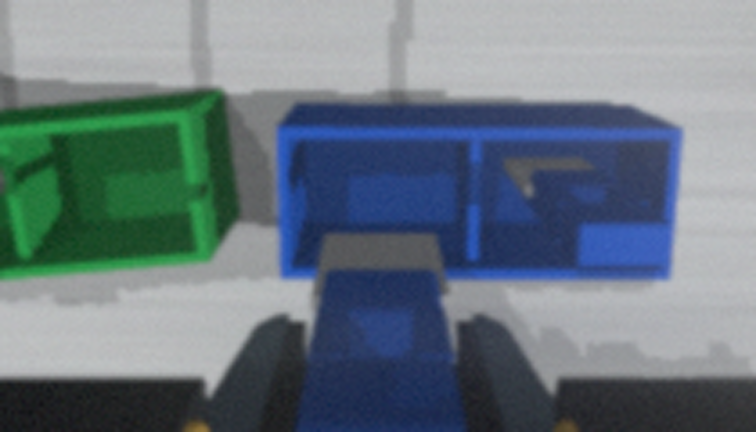

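Request:
{"fn": "send_rows", "kwargs": {"plan": [[0, 0, 0.015, 0, 0, 0, 0.1], [0, 0, 0.035, 0, 0, 0, 0.1], [0, 0, 0.055, 0, 0, 0, 0.1], [0, 0, 0.075, 0, 0, 0, 0.1], [0, 0, 0.095, 0, 0, 0, 0.1], [0, 0, 0.11, 0, 0, 0, 0.1], [0, 0, 0.12, 0, 0, 0, 0.1], [0, 0, 0.124, 0, 0, 0, 0.1], [0, 0, 0.124, 0, 0, 0, 0.1]]}}

```text
time_s: 29.53
tcp_pos: [0.4606, -0.233, 0.2074]
ee_rot: [179.7, 0.1, -89.2]
force: [0.2, -0.2, -1.3]
gripper_width: 0.0279
```

Request:
{"fn": "send_rows", "kwargs": {"plan": [[0, 0, 0, 0, 0, 0, 0.45], [0, 0, 0, 0, 0, 0, 0.45], [0, 0, 0, 0, 0, 0, 0.45], [0, 0, 0, 0, 0, 0, 0.45], [0, 0, -0.03, 0, 0, 0, 0.45], [0, 0, -0.07, 0, 0, 0, 0.45], [0, 0, -0.11, 0, 0, 0, 0.45], [0, 0, -0.15, 0, 0, 0, 0.45], [0, 0, -0.15, 0, 0, 0, 0.45]]}}

```text
time_s: 30.28
tcp_pos: [0.4633, -0.2343, 0.3651]
ee_rot: [-179.8, -0.3, -89.3]
force: [1.3, -1.9, 0.7]
gripper_width: 0.0416
```

```bash
python3 - <<'E'
import chk,go
from h import *
chk.cad()
w=cams.get_image('wrist')
cv2.imwrite('pics/w22.png',w)
t=cams.get_image('top');cv2.imwrite('pics/t22.png',t)
h=t[195:235,125:175];cv2.imwrite('pics/key.png',cv2.resize(h,None,fx=12,fy=12,interpolation=2))
h=cv2.imread('pics/s_last.png')[320:384,210:280];cv2.imwrite('pics/keys.png',cv2.resize(h,None,fx=8,fy=8,interpolation=2))
go.rel(.452,.315,.33,-91.6)
E
```

```text
orange [267, 215, 32, 81, 1528] [281.9 259.3] [439.  92.]
green [280, 186, 26, 44, 708] [294. 205.] [ 457. -103.]
t 30.43 tcp [ 0.4613 -0.2331  0.3576] [ 1.7972e+02  4.0000e-02 -8.9250e+01] q6 55.9 F [-0.2 -0.5 -1.1] w 0.041
rel [-0.5481  0.002   0.028 ] [0.0048 0.0005 0.041 ] dist 0.549
```

View pics/w22.png

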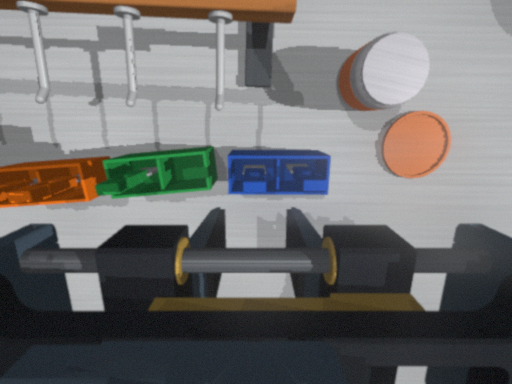

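View pics/key.png

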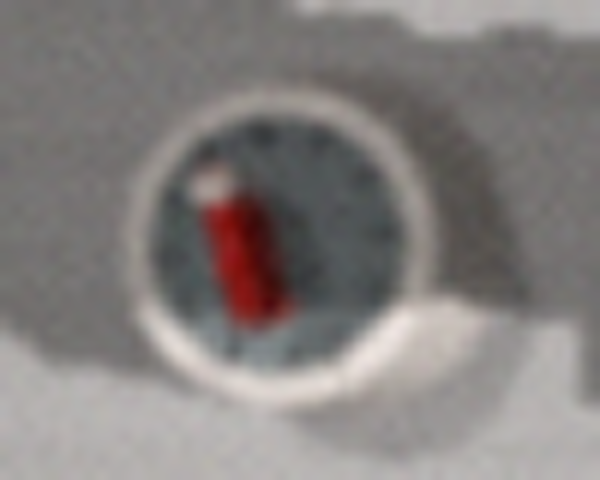

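View pics/keys.png

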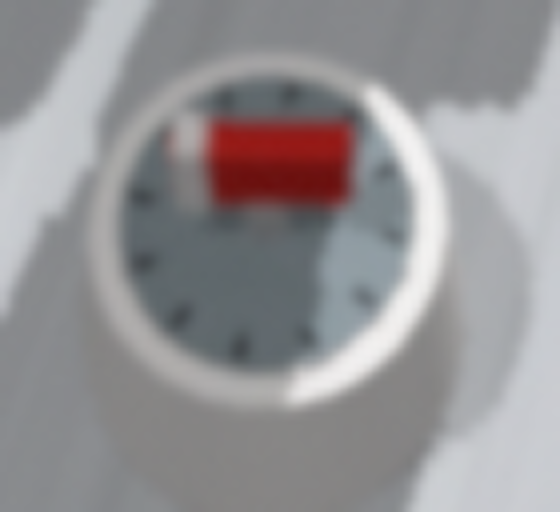

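Request:
{"fn": "send_rows", "kwargs": {"plan": [[-0.545, 0.002, -0.01, 0, 0, -1.2, 0.55], [-0.545, 0.002, -0.01, 0, 0, -1.2, 0.55], [-0.545, 0.002, -0.01, 0, 0, -1.2, 0.55], [-0.545, 0.002, -0.01, 0, 0, -1.2, 0.55], [-0.545, 0.002, -0.01, 0, 0, -1.2, 0.55], [-0.545, 0.002, -0.01, 0, 0, -1.2, 0.55], [-0.545, 0.002, -0.01, 0, 0, -1.2, 0.55], [-0.545, 0.002, -0.01, 0, 0, -1.2, 0.55], [-0.545, 0.002, -0.01, 0, 0, -1.2, 0.55], [-0.545, 0.002, -0.01, 0, 0, -1.2, 0.55]]}}

```text
time_s: 31.27
tcp_pos: [0.4533, 0.1853, 0.3642]
ee_rot: [179.8, 0.4, -20.1]
force: [1.6, -0.8, 0.3]
gripper_width: 0.0504
```

```bash
python3 go.py .452 .315 .33 50; python3 go.py .452 .315 .33 110
```

```text
t 31.27 tcp [0.4533 0.1853 0.3642] [179.85   0.38 -20.09] q6 35.3 F [ 1.6 -0.8  0.3] w 0.0504
rel [-0.0455 -0.1214  0.0342] [-0.0018  0.0074 -1.2232] dist 0.134
t 31.27 tcp [0.4533 0.1853 0.3642] [179.85   0.38 -20.09] q6 35.3 F [ 1.6 -0.8  0.3] w 0.0504
rel [-0.0455 -0.1214  0.0342] [-0.0062  0.0065 -2.2704] dist 0.134
```

Request:
{"fn": "send_rows", "kwargs": {"plan": [[-0.045, -0.121, 0.03, 0, 0, -1.25, 0.55], [-0.045, -0.121, 0.03, 0, 0, -1.25, 0.55], [-0.045, -0.121, 0.03, 0, 0, -1.25, 0.55], [-0.045, -0.121, 0.03, 0, 0, -1.25, 0.55], [-0.045, -0.121, 0.03, 0, 0, -1.25, 0.55], [-0.045, -0.121, 0.03, 0, 0, -1.25, 0.55], [-0.045, -0.121, 0.03, 0, 0, -1.25, 0.55], [-0.045, -0.121, 0.03, 0, 0, -1.25, 0.55], [-0.045, -0.121, 0.03, 0, 0, -1.25, 0.55], [-0.045, -0.121, 0.03, 0, 0, -1.25, 0.55]]}}

```text
time_s: 32.1
tcp_pos: [0.4518, 0.3141, 0.3325]
ee_rot: [-179.6, 0.4, 51.5]
force: [0.1, -0.1, 0.6]
gripper_width: 0.0504
```

```bash
python3 go.py .452 .315 .33 110
```

```text
t 32.1 tcp [0.4518 0.3141 0.3325] [-179.62    0.42   51.48] q6 -23.0 F [ 0.1 -0.1  0.6] w 0.0504
rel [ 0.0008 -0.0003  0.0025] [-0.0098  0.0033 -1.0214] dist 0.003
```

Request:
{"fn": "send_rows", "kwargs": {"plan": [[0, 0, 0, 0, 0, -1.02, 0.55], [0, 0, 0, 0, 0, -1.02, 0.55], [0, 0, 0, 0, 0, -1.02, 0.55], [0, 0, 0, 0, 0, -1.02, 0.55], [0, 0, 0, 0, 0, -1.02, 0.55], [0, 0, 0, 0, 0, -1.02, 0.55], [0, 0, 0, 0, 0, -1.02, 0.55], [0, 0, 0, 0, 0, -1.02, 0.55], [0, 0, 0, 0, 0, -1.02, 0.55], [0, 0, 0, 0, 0, -1.02, 0.55]]}}

```text
time_s: 32.93
tcp_pos: [0.4513, 0.3138, 0.331]
ee_rot: [-179.3, -0.1, 110.0]
force: [-0.2, 0.0, -0.4]
gripper_width: 0.0501
```

```bash
python3 - <<'E'
import go
from h import *
w=cams.get_image('wrist')
cv2.imwrite('pics/w23.png',w)
p=P('wrist');np.savez('w23.npz',K=p[0],d=p[1],V=p[2])
go.rel(.452,.315,.33,110)
E
```

```text
t 32.98 tcp [0.4513 0.3139 0.3312] [-1.7930e+02 -8.0000e-02  1.0986e+02] q6 -81.4 F [-0.1 -0.5  0.6] w 0.0502
rel [0.0008 0.001  0.0012] [-0.0122 -0.0015 -0.0025] dist 0.002
```

View pics/w23.png

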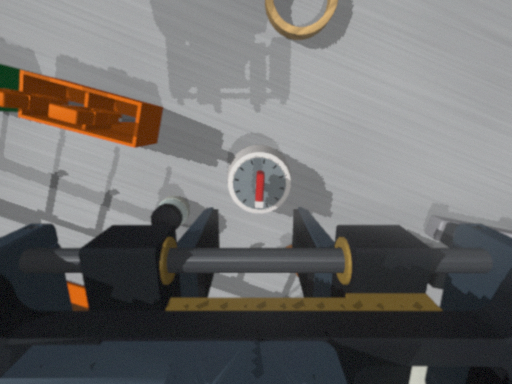

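```bash
python3 - <<'E'
from h import *
d=np.load('w23.npz');p=(d['K'],d['d'],d['V']);w=cv2.imread('pics/w23.png')
for s,ce,m in blobs(mask(w,'red'),30):
    ys,xs=np.nonzero(m);X=plane(np.c_[xs,ys],.103,p)[:,:2]*1000
    r=cv2.minAreaRect(X.astype(np.float32));print(s,ce,r)
    u,sv,v=np.linalg.svd(X-X.mean(0));print('pca yaw',np.degrees(np.arctan2(v[0,1],v[0,0])),X.mean(0))
cv2.imwrite('pics/w23c.png',cv2.resize(w[140:220,215:305],None,fx=7,fy=7,interpolation=2))
E
```

```text
[256, 173, 7, 27, 143] [259.21678322 185.91608392] ((450.65240478515625, 319.8988037109375), (32.92878341674805, 7.229588508605957), 16.228622436523438)
pca yaw 16.965504451275873 [450.34794043 319.72908405]
```

View pics/w23c.png

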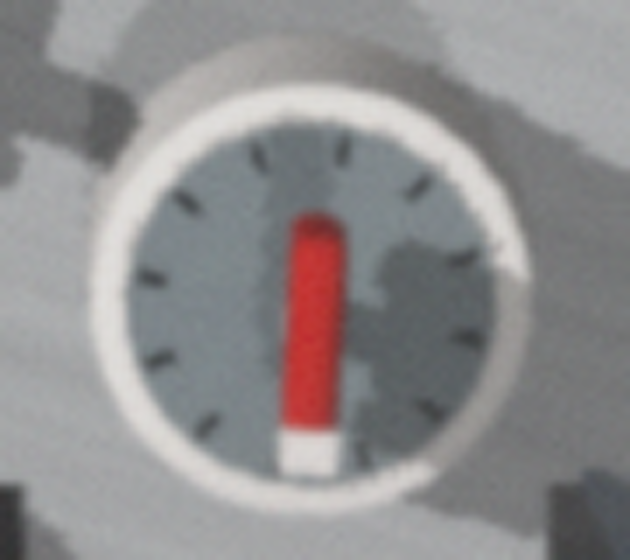

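```bash
python3 - <<'E'
from h import *
d=np.load('w23.npz');p=(d['K'],d['d'],d['V'])
print(plane([[259.4,189.5]],.103,p),plane([[258.9,181.9]],.06,p), plane([[215+307/7,140+476/7],[215+319/7,140+222/7]],.103,p))
import go;go.rel(.455,.320,.152,107)
E
```

```text
[[0.45447425 0.32148373 0.103     ]] [[0.45411168 0.32134897 0.06      ]] [[0.47719135 0.32907432 0.103     ]
 [0.43310826 0.31517609 0.103     ]]
t 32.98 tcp [0.4513 0.3139 0.3312] [-1.7930e+02 -8.0000e-02  1.0986e+02] q6 -81.4 F [-0.1 -0.5  0.6] w 0.0502
rel [0.0043 0.0077 0.1792] [-0.0122 -0.0011  0.0498] dist 0.179
```

Request:
{"fn": "send_rows", "kwargs": {"plan": [[0.006, 0.0075, 0, -0.012, 0, 0.045, 0.5], [0.006, 0.0075, 0.03, -0.012, 0, 0.045, 0.5], [0.006, 0.0075, 0.06, -0.012, 0, 0.045, 0.5], [0.006, 0.0075, 0.09, -0.012, 0, 0.045, 0.5], [0.006, 0.0075, 0.11, -0.012, 0, 0.045, 0.5], [0.006, 0.0075, 0.12, -0.012, 0, 0.045, 0.5], [0.006, 0.0075, 0.12, -0.012, 0, 0.045, 0.5]]}}

```text
time_s: 33.57
tcp_pos: [0.4539, 0.3211, 0.2089]
ee_rot: [-179.7, -0.0, 107.2]
force: [-0.5, -0.0, -0.3]
gripper_width: 0.0451
```

```bash
python3 - <<'E'
import go
from h import *
w=cams.get_image('wrist')
cv2.imwrite('pics/w24.png',w)
go.rel(.4543,.3214,.151,107.2)
E
```

```text
t 33.62 tcp [0.4546 0.3215 0.2105] [-1.7987e+02 -4.0000e-02  1.0722e+02] q6 -78.2 F [ 0.1  0.7 -0.9] w 0.0459
rel [-0.0001 -0.0002  0.0595] [-0.0022 -0.0007  0.0004] dist 0.06
```

View pics/w24.png

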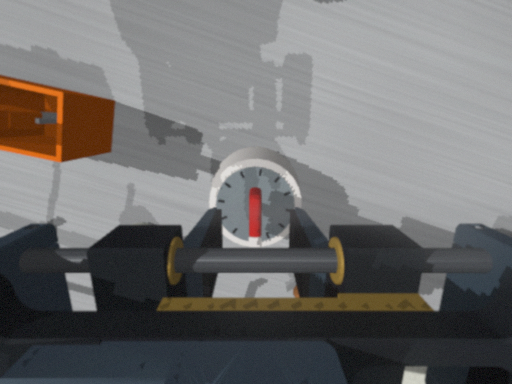

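Key is centred between the fingers (col 255). Lower and grip.

Request:
{"fn": "send_rows", "kwargs": {"plan": [[0, 0, 0.02, 0, 0, 0, 0.5], [0, 0, 0.04, 0, 0, 0, 0.5], [0, 0, 0.055, 0, 0, 0, 0.5], [0, 0, 0.059, 0, 0, 0, 0.5], [0, 0, 0.059, 0, 0, 0, 0.3], [0, 0, 0.059, 0, 0, 0, 0.1], [0, 0, 0.059, 0, 0, 0, 0.0], [0, 0, 0.059, 0, 0, 0, 0.0], [0, 0, 0.059, 0, 0, 0, 0.0], [0, 0, 0.059, 0, 0, 0, 0.0]], "force": 25}}

```text
time_s: 34.45
tcp_pos: [0.4549, 0.3212, 0.1521]
ee_rot: [-179.9, 0.0, 107.2]
force: [3.1, -7.7, 8.0]
gripper_width: 0.0098
```

Request:
{"fn": "send_rows", "kwargs": {"plan": [[0, 0, 0, 0, 0, 0.1, 0], [0, 0, 0, 0, 0, 0.2, 0], [0, 0, 0, 0, 0, 0.3, 0], [0, 0, 0, 0, 0, 0.4, 0], [0, 0, 0, 0, 0, 0.5, 0], [0, 0, 0, 0, 0, 0.6, 0], [0, 0, 0, 0, 0, 0.7, 0], [0, 0, 0, 0, 0, 0.8, 0], [0, 0, 0, 0, 0, 0.9, 0], [0, 0, 0, 0, 0, 1.0, 0]]}}

```text
time_s: 35.28
tcp_pos: [0.4553, 0.3228, 0.1523]
ee_rot: [-179.9, -0.1, 49.6]
force: [1.2, 16.5, -10.5]
gripper_width: 0.0099
```

```bash
python3 - <<'E'
import go
from h import *
s=env.observe();print(s['torque'].round(2))
w=cams.get_image('wrist')
cv2.imwrite('pics/w25.png',w)
go.rel(.4543,.3214,.152,107.2)
E
```

```text
[ 3.17 -0.25  0.1 ]
t 35.33 tcp [0.4554 0.3228 0.1523] [-1.7992e+02 -1.2000e-01  4.9160e+01] q6 -20.1 F [-0.3 15.5 -9.6] w 0.0098
rel [-0.0018  0.0001  0.0003] [-2.000e-04 -2.700e-03 -1.013e+00] dist 0.002
```

View pics/w25.png

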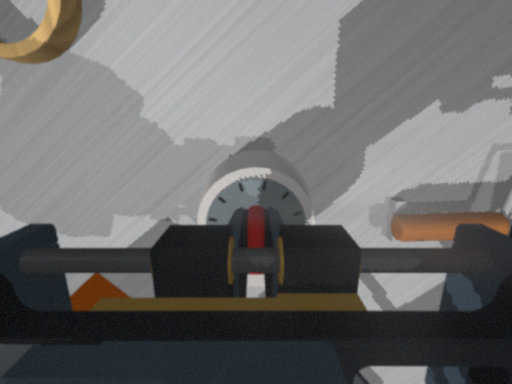

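Request:
{"fn": "send_rows", "kwargs": {"plan": [[0.001, -0.001, 0, 0, 0, 0.1, 0], [0.001, -0.001, 0, 0, 0, 0.2, 0], [0.001, -0.001, 0, 0, 0, 0.3, 0], [0.001, -0.001, 0, 0, 0, 0.4, 0], [0.001, -0.001, 0, 0, 0, 0.5, 0], [0.001, -0.001, 0, 0, 0, 0.6, 0], [0.001, -0.001, 0, 0, 0, 0.7, 0], [0.001, -0.001, 0, 0, 0, 0.8, 0], [0.001, -0.001, 0, 0, 0, 0.9, 0], [0.001, -0.001, 0, 0, 0, 1.0, 0]]}}

```text
time_s: 36.17
tcp_pos: [0.457, 0.3241, 0.1524]
ee_rot: [-179.8, -0.2, -8.4]
force: [14.3, -4.7, -13.4]
gripper_width: 0.0099
```

```bash
python3 go.py .4543 .3214 .152 107.2
```

```text
t 36.17 tcp [0.457  0.3241 0.1524] [-179.82   -0.18   -8.41] q6 37.6 F [ 14.3  -4.7 -13.4] w 0.0099
rel [-0.0023  0.0031  0.0004] [ 1.2000e-03 -5.2000e-03 -2.0177e+00] dist 0.004
```

Request:
{"fn": "send_rows", "kwargs": {"plan": [[0.001, 0, 0, 0, 0, 0.1, 0], [0.001, 0, 0, 0, 0, 0.2, 0], [0.001, 0, 0, 0, 0, 0.3, 0], [0.001, 0, 0, 0, 0, 0.4, 0], [0.001, 0, 0, 0, 0, 0.5, 0], [0.001, 0, 0, 0, 0, 0.6, 0], [0.001, 0, 0, 0, 0, 0.7, 0], [0.001, 0, 0, 0, 0, 0.8, 0], [0.001, 0, 0, 0, 0, 0.9, 0], [0.001, 0, 0, 0, 0, 1.0, 0]]}}

```text
time_s: 37.0
tcp_pos: [0.4589, 0.3229, 0.1524]
ee_rot: [-179.7, -0.1, -65.9]
force: [9.7, -14.5, -6.6]
gripper_width: 0.0098
```

```bash
python3 - <<'E'
import go
from h import *
s=env.observe();print(s['torque'].round(2))
cv2.imwrite('pics/w26.png',cams.get_image('wrist'))
go.rel(.4543,.3214,.152,-120)
E
```

```text
[-2.69 -1.94  0.12]
t 37.05 tcp [0.4589 0.3228 0.1524] [-1.7972e+02 -8.0000e-02 -6.6440e+01] q6 95.6 F [  9.9 -12.1  -5.8] w 0.0102
rel [-0.0005  0.0048  0.0004] [-0.0052  0.0011  0.9348] dist 0.005
```

View pics/w26.png

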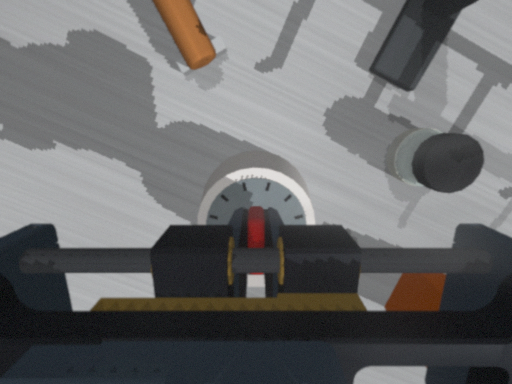

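Request:
{"fn": "send_rows", "kwargs": {"plan": [[0.0, 0.001, 0, 0, 0, 0.08, 0], [0.0, 0.002, 0, 0, 0, 0.16, 0], [0.0, 0.003, 0, 0, 0, 0.24, 0], [0.0, 0.004, 0, 0, 0, 0.32, 0], [0.0, 0.004, 0, 0, 0, 0.4, 0], [0.0, 0.004, 0, 0, 0, 0.46, 0], [0.0, 0.004, 0, 0, 0, 0.5, 0]]}}

```text
time_s: 37.63
tcp_pos: [0.4581, 0.3214, 0.1527]
ee_rot: [-179.4, 0.2, -95.3]
force: [20.3, -3.8, -15.7]
gripper_width: 0.01
```

```bash
python3 - <<'E'
import go
from h import *
s=env.observe();print(s['torque'].round(2),s['effort'].round(2))
go.rel(.4543,.3214,.152,-120)
E
```

```text
[-0.91 -3.55  0.11] [  8.34 -89.46 -19.5    3.79   4.97  -0.53]
t 37.63 tcp [0.4581 0.3214 0.1527] [-1.794e+02  1.500e-01 -9.527e+01] q6 124.5 F [ 20.3  -3.8 -15.7] w 0.01
rel [0.0004 0.0038 0.0007] [-0.0097  0.0049  0.4316] dist 0.004
```

Request:
{"fn": "send_rows", "kwargs": {"plan": [[0, -0.002, 0, 0, 0, 0.06, 0], [0, -0.002, 0, 0, 0, 0.12, 0], [0, -0.002, 0, 0, 0, 0.18, 0], [0, -0.002, 0, 0, 0, 0.24, 0], [0, -0.002, 0, 0, 0, 0.28, 0]]}}

```text
time_s: 38.05
tcp_pos: [0.4591, 0.3207, 0.1524]
ee_rot: [-179.6, 0.2, -111.5]
force: [-4.6, -2.8, -2.7]
gripper_width: 0.0101
```

```bash
python3 - <<'E'
import go
from h import *
s=env.observe();print(s['torque'].round(2),s['effort'].round(2))
go.rel(.4543,.3214,.152,-120)
cv2.imwrite('pics/w27.png',cams.get_image('wrist'))
E
```

```text
[-0.58  0.89  0.18] [ -0.46 -85.44 -29.99   0.15  -1.91  -0.7 ]
t 38.05 tcp [0.4591 0.3207 0.1524] [-179.57    0.19 -111.5 ] q6 140.6 F [-4.6 -2.8 -2.7] w 0.0101
rel [0.0011 0.0047 0.0004] [-0.0073  0.0039  0.1484] dist 0.005
```

View pics/w27.png

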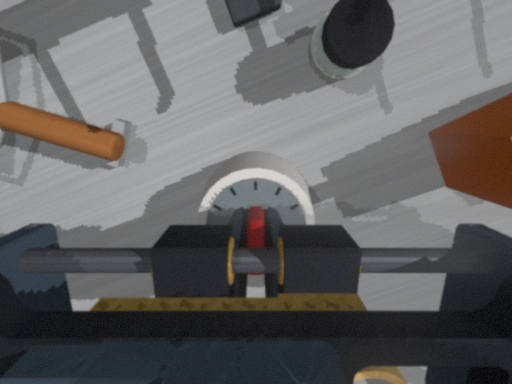

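Request:
{"fn": "send_rows", "kwargs": {"plan": [[0, 0, 0, 0, 0, 0.05, 0], [0, 0, 0, 0, 0, 0.1, 0], [0, 0, 0, 0, 0, 0.15, 0], [0, 0, 0, 0, 0, 0.2, 0], [0, 0, 0, 0, 0, 0.2, 0]]}}

```text
time_s: 38.52
tcp_pos: [0.4592, 0.3206, 0.1525]
ee_rot: [-179.6, 0.3, -123.1]
force: [1.3, -2.3, -2.7]
gripper_width: 0.0147
```

```bash
python3 - <<'E'
import go
from h import *
s=env.observe();print(s['torque'].round(2),s['effort'].round(2))
go.rel(.4543,.3214,.152,-120)
E
```

```text
[-0.39 -0.35  1.16] [ 4.40e-01 -8.47e+01 -2.64e+01  1.45e+00  4.00e-02  3.01e+00]
t 38.52 tcp [0.4592 0.3206 0.1525] [-179.57    0.27 -123.11] q6 152.2 F [ 1.3 -2.3 -2.7] w 0.0147
rel [0.002  0.0046 0.0005] [-0.0076  0.0046 -0.0543] dist 0.005
```

Request:
{"fn": "send_rows", "kwargs": {"plan": [[0, 0, 0, 0, 0, 0, 0.5], [0, 0, 0, 0, 0, 0, 0.5], [0, 0, 0, 0, 0, 0, 0.5], [0, 0, 0, 0, 0, 0, 0.5], [0, 0, -0.03, 0, 0, 0, 0.5], [0, 0, -0.07, 0, 0, 0, 0.5], [0, 0, -0.11, 0, 0, 0, 0.5], [0, 0, -0.15, 0, 0, 0, 0.5], [0, 0, -0.15, 0, 0, 0, 0.5]]}}

```text
time_s: 39.27
tcp_pos: [0.46, 0.3219, 0.3101]
ee_rot: [-179.3, 0.8, -123.1]
force: [0.8, 1.3, 2.0]
gripper_width: 0.0456
```

```bash
python3 - <<'E'
import chk,go
from h import *
chk.cad()
w=cams.get_image('wrist');p=P('wrist')
cv2.imwrite('pics/w28.png',w)
for s,ce,m in blobs(mask(w,'red'),30):
    ys,xs=np.nonzero(m);X=plane(np.c_[xs,ys],.103,p)[:,:2]*1000
    u,sv,v=np.linalg.svd(X-X.mean(0));print(s,'pca yaw',np.degrees(np.arctan2(v[0,1],v[0,0])),X.mean(0))
cv2.imwrite('pics/w28c.png',cv2.resize(w[130:220,200:310],None,fx=6,fy=6,interpolation=2))
go.rel(.4543,.3214,.152,-120)
E
```

```text
orange [267, 249, 29, 47, 693] [280.5 276.9] [429. 142.]
green [280, 186, 26, 44, 691] [294.2 204.7] [ 456. -105.]
[253, 171, 11, 29, 179] pca yaw 158.260391282512 [461.04788952 317.49762199]
t 39.37 tcp [0.4584 0.3209 0.3042] [-179.48    0.46 -123.09] q6 152.2 F [ 1.1 -0.1 -0.5] w 0.0458
rel [0.003  0.0051 0.1521] [-0.0093  0.0077 -0.0539] dist 0.152
```

View pics/w28c.png

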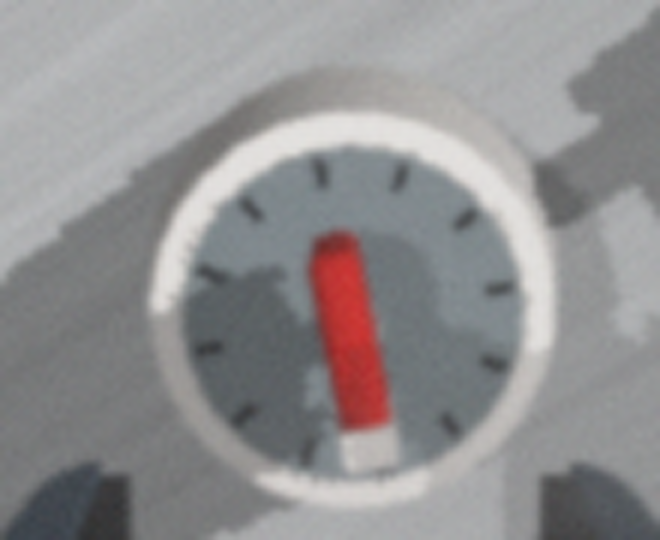

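```bash
python3 go.py .25 .42 .42 -123
```

```text
t 39.37 tcp [0.4584 0.3209 0.3042] [-179.48    0.46 -123.09] q6 152.2 F [ 1.1 -0.1 -0.5] w 0.0458
rel [ 0.0298  0.2276 -0.1181] [-0.0091  0.008  -0.0016] dist 0.258
```

Request:
{"fn": "send_rows", "kwargs": {"plan": [[0, 0, -0.04, 0, 0, -0.1, 0.5], [0.0, 0.03, -0.08, 0, 0, -0.2, 0.5], [0.03, 0.06, -0.118, 0, 0, -0.3, 0.5], [0.03, 0.1, -0.118, 0, 0, -0.4, 0.5], [0.03, 0.13, -0.118, 0, 0, -0.5, 0.5], [0.03, 0.16, -0.118, 0, 0, -0.6, 0.5], [0.03, 0.19, -0.118, 0, 0, -0.7, 0.5], [0.03, 0.22, -0.118, 0, 0, -0.7, 0.5], [0.03, 0.228, -0.118, 0, 0, -0.7, 0.5], [0.03, 0.228, -0.118, 0, 0, -0.7, 0.5]]}}

```text
time_s: 40.2
tcp_pos: [0.2478, 0.4207, 0.4186]
ee_rot: [-179.4, -0.1, -82.8]
force: [0.2, 0.3, -0.3]
gripper_width: 0.0458
```

```bash
python3 - <<'E'
import chk
from h import *
chk.cad()
s=cv2.imread('pics/s_last.png');cv2.imwrite('pics/s30.png',cv2.resize(s[110:384,160:360],None,fx=2.18,fy=2.18,interpolation=2))
t=cams.get_image('top');cv2.imwrite('pics/t30.png',cv2.resize(t[140:250,120:370],None,fx=3.2,fy=3.2,interpolation=2))
E
```

```text
orange [267, 215, 32, 81, 1545] [281.9 259. ] [439.  91.]
green [280, 186, 26, 44, 699] [294.1 204.9] [ 456. -104.]
```

View pics/s30.png

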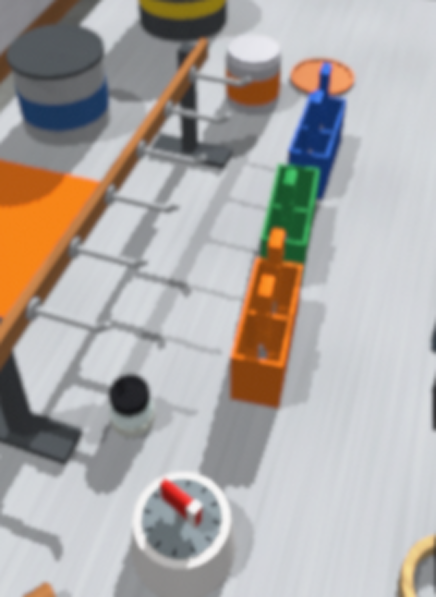

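View pics/t30.png

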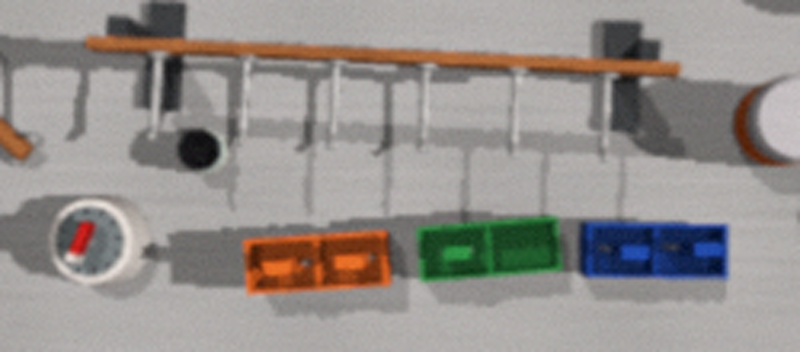

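```bash
python3 -c "
from rig import env,job_done
s=env.observe();print(s['dq'].round(2),s['force'].round(1),s['time_s']);print(job_done())"
```

```text
[-1.49 -0.25 -0.42 -0.05  0.18 -0.08] [ 0.8 -0.9 -0.1] 40.3
the job is handed in; nothing more can be done
None
```

I found five knives on the rack (two orange, one green, two blue; one hook was empty). All five now stand blade down in the caddies of their colour, one to a compartment, and the timer key is wound to its stop. I handed the job in at about 40 s.

- **Caddies:** the blue caddy was knocked about 30 mm aside partway through. I measured it again before placing the blue knives. A second look put it about 4 mm further along than the first, so I corrected the first blue placing for that.
- **Key:** I turned it in one grip of about 3.8 rad. At the end the torque rose to 1.16 N m, against about 0.15 N m from spring and friction, and the pads slipped on the wing. After release the picture showed the key had turned about 3.82 rad. That is my evidence for the stop; the joint angle itself is not shown and the starting angle is not known exactly.
- **Last pictures:** all six hooks are empty and every knife is in its compartment. The three caddies, the ink can and the ink pot are upright, and the gripper is clear of everything. In the last check the caddy finder did not report the blue caddy, so I judged that one from the pictures only.

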